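Zero a bench torque tester and hold its gauge plug at full twist

TASK

Check the bench torque tester: first turn the knurled black bezel of its dial until the black zero triangle stands at the tip of the resting red pointer. Then take the gauge plug with the orange grip from the stand, set it in the tester's round socket with its two lugs going down through the two slots, push it fully home against the spring and twist it clockwise (seen from above) a quarter turn to the stop, so that the pointer swings into the green band. Finish while still gripping the plug, pressed home and twisted against the spring so that the reading can be taken: do not let go, and leave the blue plug and the other things on the bench where they are.

Things in the scene. Friction and masses are not known exactly. Their poses are not given: they have to be found in the camera images.
- tester: the torque tester, fixed to the bench: grey base plate 104 x 212 x 12 mm (origin under its centre), blue round dial head (radius 41 mm, top 42 mm up) on its +y half, blue round socket tower (radius 34 mm, 41 mm at its foot, 66 mm high) on its -y half, the two axes 115 mm apart along y; a blue neck 34 mm high joins them
- dial_centre (a point): centre of the upward-facing dial, level with the top of its bezel, 66 mm above the bench. The bezel is a knurled black ring round the dial, 60 mm in diameter, 42 to 66 mm above the bench; nothing else beside it is higher than 42 mm except the socket tower. It turns about the vertical axis through this point
- bezel (a joint): turn of the bezel, rad, clockwise seen from above: 0 where zero_mark stands at the resting pointer's tip (the dial reads zero), negative while the mark is anticlockwise of the pointer. It turns either way with about 0.05 N m of friction and stays where it is left; the white scale turns with it
- zero_mark (a point): the zero of the scale: a point in the black triangle on the white dial, 22 mm from the dial's centre; it turns with the bezel. A white line on the bezel's rim stands at the same angle. The scale has 30 divisions to the turn (12 degrees each)
- pointer_tip (a point): tip of the thin red pointer over the scale, 22 mm from the dial's centre, level with zero_mark. It cannot be touched; it stays still until the socket is twisted and then swings clockwise by twice the twist. The dial reads zero when zero_mark and pointer_tip are at the same angle
- band_mid (a point): middle of the green band of the scale (it spans 46 degrees), 22 mm from the dial's centre, 163 degrees clockwise of zero_mark; it turns with the bezel
- socket_rim (a point): centre of the socket's mouth, in the flat top of its aluminium ring, 66 mm above the bench; z up. The two slots for the lugs lie on the point's +x and -x sides, a red line outside each; they are 10 mm wide and reach 21 mm from the axis. The ring is 6 mm thick with a bore of 27 mm; below it the socket is hollow (27 mm deep below the ring)
- plunger (a joint): how far the sprung follower in the socket is pushed down, m. It catches the plug when the shoulder is 6 mm above the ring (0), and has to be pushed down 6 mm against 3 N growing to 8 N until the shoulder meets the ring (0.006). The plug can be turned once pushed at least 3 mm. Let go, it springs back and up
- spindle (a joint): how far the follower has been twisted with the plug, rad, clockwise seen from above: 0 at rest, 1.48 at the stop. The spring resists with 0.03 N m growing to 0.12 N m; the lugs have up to 5 degrees of play in the follower, so the plug turns about 1.48 to 1.57 rad to the stop
- plug_grip (a point): centre of the orange wing grip of the gauge plug (0.09 kg), which stands upright in one of the two holes of the stand. The grip is a flat bar 36 mm along the point's x, 14 mm along y (grasp it across y) and 30 mm high, 15 mm up and down from this point. A half turn makes no difference. Pressed home in the socket, this point lies 19 mm above socket_rim
- plug_shoulder (a point): centre of the underside of the plug's round shoulder (33 mm in diameter, 4 mm thick), 19 mm below plug_grip. Below it: a stem 23 mm in diameter and, 9.5 to 17.5 mm down, two lugs 5.6 mm wide on the +x and -x sides (in line with the wings), reaching 17.5 mm from the axis; then a nose 16 mm in diameter that ends 27.5 mm down
- stand: grey stand for the plugs, fixed, 56 x 150 x 22 mm (origin under its centre), with two holes at y = +45 and -45 mm; a plug's nose sits 10 mm deep in its hole, the centre of its grip 58.5 mm above the bench
- spare_plug_grip (a point): centre of the blue wing grip of the other plug, of the same outer sizes but with wider lugs: it does not fit and stays in the other hole of the stand
- gauge_block: light grey reference block 35 x 50 x 12 mm lying left of the tester, loose; origin under its centre
- oil_bottle: small yellow bottle with black cap, 32 mm in diameter, 77 mm high, standing behind the tester, loose; origin under its centre
- tape_measure: yellow tape measure 34 x 85 x 63 mm standing behind the tester to the right, loose; origin under its centre
Things that resemble listed ones, but are neither listed nor needed, are in the scene too. What is shaped like the part that bears plug_grip but purple is not meant.

How it is judged (in metres and radians):
On the way, in this order (a step that is already met when the one before it is completed fails the run):
1. the dial is set to zero while the socket is at rest: zero mark at the pointer's tip within 2.5 mm (distance between zero_mark and pointer_tip below 0.0025 m and value of joint spindle below 0.05 rad), for 0.3 s.
2. the orange plug stands in the socket with its lugs in the slots (z of plug_grip in the frame of socket_rim below 0.027 m and horizontal distance between plug_grip and socket_rim below 0.006 m and angle between plug_grip's own z axis and vertical below 0.2 rad), for 0.1 s.
3. the plug is pushed home and twisted to the stop (value of joint spindle above 1.3 rad and z of plug_grip in the frame of socket_rim below 0.022 m), for 0.2 s.
At the end, for the whole second after the job is handed in: Fingers hold the orange plug (>2 N), upright (0.12 rad), on the socket axis (5 mm), shoulder <3 mm above the ring, spindle >1.3 rad; bezel still within 0.115 rad of zero and pointer tip within 9 mm of band_mid; blue plug moved <10 mm, block, bottle and tape measure <20 mm (all of step 3 and horizontal distance between plug_grip and socket_rim below 0.005 m and angle between plug_grip's own z axis and vertical below 0.12 rad and contact force between the fingers and plug above 2 N and value of joint bezel between -0.115 and 0.115 rad and distance between pointer_tip and band_mid below 0.009 m and distance of spare_plug_grip from where it was at the start of the episode below 0.01 m and distance of each of gauge_block, oil_bottle, tape_measure from where it was at the start of the episode below 0.02 m); the arm keeps its last pose, push and grip.
It fails at once if the blue plug is taken out or knocked over (distance of spare_plug_grip from where it was at the start of the episode above 0.02 m).
It fails at once if the reference block, the bottle or the tape measure is knocked away (distance of any of gauge_block, oil_bottle, tape_measure from where it was at the start of the episode above 0.03 m).
It also fails if it takes over 67 s, if anything falls off the work surface, if the arm or the gripper's body presses on something with over 40 N, if the wrist force passes 120 N, or if a joint passes its speed limit or range.

ROBOT

A 6-joint arm with a two-finger parallel gripper is mounted at the origin on the work surface; the furniture and walls round the work are solid. World frame = base frame: x ahead of the robot, y to its left, z up, the work surface at z = 0. Lengths are in mm, angles in rad, forces in N, time in s.
With the tool pointing down it reaches from about 275 to 1000 mm from the base axis. Payload 8.4 kg.
Tool frame: the origin (TCP) lies at the very end of the fingers, on their centre line; the grasp point (between the pads) lies 19 mm behind it (r.pinch_z is the distance from the TCP to the grasp point, in mm); z points along the fingers, y is the direction in which the jaws open and shut (so a half turn about z gives the same grasp; the last joint's range is limited). The gripper opens to 85 mm and grips with 20 to 120 N. Pads are 22 mm wide; open, the fingers measure 114 mm over their backs; the gripper's body (76 mm by 85 mm) begins 54 mm behind the grasp point. The pads swing forward as they close: fully open they stand 13 mm farther back than shut.
Start: joints at [1.111, 0.353, 1.633, -0, 1.155, -0.002], TCP at [276.234, 560.645, 231.281] pointing down, gripper open.
Joint ranges: [-2.63, 2.63], [-0.92, 2.1], [0.06, 2.66], [-1.3, 4.44], [0, 2.69], [-3.02, 3.02]. Speed limits (rad/s): [2.22, 2.22, 2.79, 3.14, 3.14, 3.14].

INTERFACE

Orientations are given as [roll, pitch, yaw] about the fixed x, y, z axes, in that order (R = Rz(yaw) Ry(pitch) Rx(roll)).
In Python, from rig import r, optics gives the robot as it stands.
- The arm moves only by the shell command python3 -m creep 'ROWS' [FORCE]. ROWS is JSON, a list of rows, each an object with "dp": the shift along the tool's x, y, z in mm, a list of three; "angular": the turn, a rotation vector about the tool's x, y, z in rad, a list of three; "fingers": the finger opening in mm, from 0 to 85.4. In form: [{"dp": [dx, dy, dz], "angular": [wx, wy, wz], "fingers": fingers}, ...]. A call has 1 to 5 rows; each row is the pose to reach, as a shift and turn from the pose commanded when the call began, along the tool's axes at that moment; what a row does not reach only later rows make up. A row lasts 1/12 s, in which the tool goes at most 41.7 mm and 7.16 degrees, less where a joint would pass 70% of its speed; a pose out of reach is approached as far as the arm can. A call with a gripper value outside its range is refused whole. The fingers move at their own pace and stop on an object; FORCE is the grip in N (left out, the last holds). Time passes only in rows, so rows that repeat a pose let the fingers close. It gives the time, the measured TCP pose, the force and the opening at its end, in the units of the state.
- r.sense(): the state, without advancing time (a new reading comes with each control period).
- optics.grab_frame(name): name is "side" or "top"; returns the picture (384x512x3 uint8, blue, green, red); there is no depth.
- optics.camera_params(name): a dict with "fx", "fy", "cx", "cy" (pixels), "distortion" ([k1, k2, p1, p2, k3] as OpenCV has them; the pictures are not rectified), "eye" and "rotation" of the camera in the world. Camera axes: x right, y up, looking along -z (the intrinsics and any distortion apply to the point x, -y, -z); pixel columns grow to the right and rows downward; lengths in mm; the calibration is good to about 2 mm. A picture is of the moment at which its call begins. camera_params takes no time and is no camera call.
- r.sign_off(): hands the job in, once; it reports no verdict.
The state is a dict: "clock": time; "qpos": joint angles; "qvel": joint speeds; "joint_efforts": joint torques, N m; "eef_pos": TCP position; "tcp_rot": TCP orientation; "contact_force": force on the tool from outside, world axes, zero at the start; "wrist_torque": the same for the moment, N m; "opening": opening from 0.0 (shut) to 1.0 (fully open).
Only numpy, scipy, OpenCV 4.12 (cv2) and the standard library are available. Lean on these libraries where they do the work, as an engineer would, in place of code of your own. Each camera call takes 0.05 s, during which the arm holds its last target.

## Working session

There is one attempt and no reset: what is moved stays moved. The work goes in short steps, Python scripts to look and compute and a shell command to move; the robot and the scene stay as the last step left them, time stands still between calls to the robot, and variables do not carry over. Pictures are saved under pics/ and viewed, and the job is handed in when it is done.

```bash
mkdir -p pics; ls; python3 - <<'E'
from rig import r, optics
import cv2
print(r.sense(), r.pinch_z)
for n in("top","side"):
    print(n,optics.camera_params(n)); cv2.imwrite(f"pics/{n}0.png",optics.grab_frame(n))
E
```

```text
pics
{'clock': 0.0, 'qpos': array([ 1.11056311e+00,  3.53609693e-01,  1.63413042e+00, -6.34991092e-06,
        1.15521304e+00, -2.38154538e-03]), 'qvel': array([-2.97626535e-06, -8.87999977e-04,  6.08059989e-04, -4.20660866e-04,
       -1.30781765e-04,  5.29432000e-04]), 'joint_efforts': array([ 3.74113326e-03, -6.05223584e+01, -3.42071486e+01,  2.61128998e-04,
        9.12789517e-03,  9.52073833e-06]), 'eef_pos': array([276.0438069 , 560.20535065, 230.58729322]), 'tcp_rot': array([-3.14023215e+00,  2.56582454e-06,  2.68374356e+00]), 'contact_force': array([-0.45489838,  0.95359401,  0.43581871]), 'wrist_torque': array([-0.01873518, -0.02120125, -0.04603667]), 'opening': 0.998086259858143} 18.700000000000003
top {'fx': 421.73887712820436, 'fy': 421.73887712820436, 'cx': 253.10466017777728, 'cy': 191.4886933147989, 'distortion': array([-0.10795671,  0.        ,  0.        ,  0.        ,  0.        ]), 'eye': array([ 426.3605516 ,  -66.35310677, 1257.61510937]), 'rotation': array([ 0.10510043, -0.00494786, -1.57718475])}
side {'fx': 398.5213846401177, 'fy': 398.5213846401177, 'cx': 250.9835026245624, 'cy': 192.50606594407537, 'distortion': array([0.04637794, 0.        , 0.        , 0.        , 0.        ]), 'eye': array([ 434.04494059, -939.5172784 ,  425.0560285 ]), 'rotation': array([ 1.19116003, -0.00367249, -0.1402185 ])}
```

View pics/top0.png

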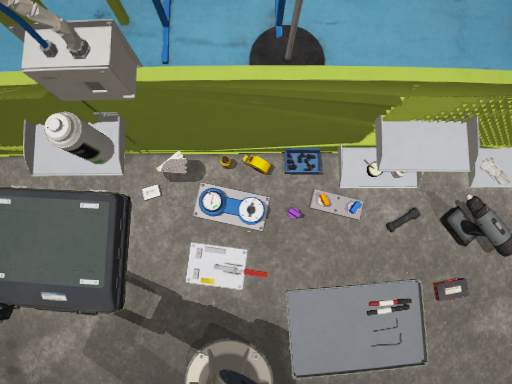

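View pics/side0.png

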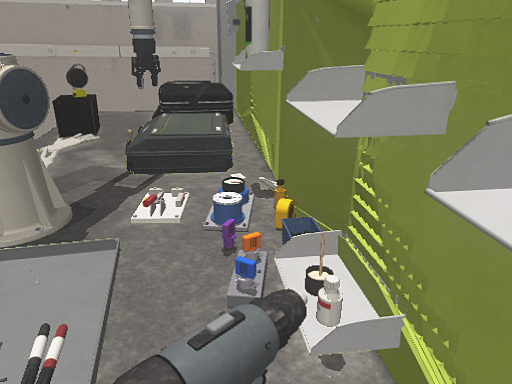

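The top view shows the tester at (232,206), with the dial at (212,201) and the socket at (252,210). The stand is at (338,203) with the orange grip at (325,199) and the blue at (355,206). A purple decoy is at (294,212). I'll zoom in next.

```bash
cat > h.py <<'E'
import numpy as np, cv2
from scipy.spatial.transform import Rotation as R
from rig import r, optics
def cam(n):
    p=optics.camera_params(n); K=np.array([[p['fx'],0,p['cx']],[0,p['fy'],p['cy']],[0,0,1]])
    return K,np.array(p['distortion']),np.array(p['eye']),R.from_euler('xyz',p['rotation']).as_matrix()
def ray(n,uv):
    K,d,e,M=cam(n); q=cv2.undistortPoints(np.array(uv,float).reshape(-1,1,2),K,d).reshape(-1,2)
    v=np.c_[q[:,0],-q[:,1],-np.ones(len(q))]@M.T
    return e,v/np.linalg.norm(v,axis=1)[:,None]
def plane(n,uv,z):
    e,v=ray(n,uv); return e+v*((z-e[2])/v[:,2])[:,None]
def proj(n,P):
    K,d,e,M=cam(n); c=(np.atleast_2d(P)-e)@M; c=c*[1,-1,-1]
    return cv2.projectPoints(c.reshape(-1,1,3),np.zeros(3),np.zeros(3),K,d)[0].reshape(-1,2)
def crop(img,x0,y0,x1,y1,k,f):
    cv2.imwrite(f,cv2.resize(img[y0:y1,x0:x1],None,fx=k,fy=k,interpolation=cv2.INTER_CUBIC))
E
python3 - <<'E'
from h import *
t=cv2.imread("pics/top0.png"); s=cv2.imread("pics/side0.png")
crop(t,185,175,285,235,8,"pics/t1.png"); crop(t,280,180,380,225,8,"pics/t2.png"); crop(s,195,165,305,300,4,"pics/s1.png")
E
```

```text
(no output)
```

View pics/t1.png

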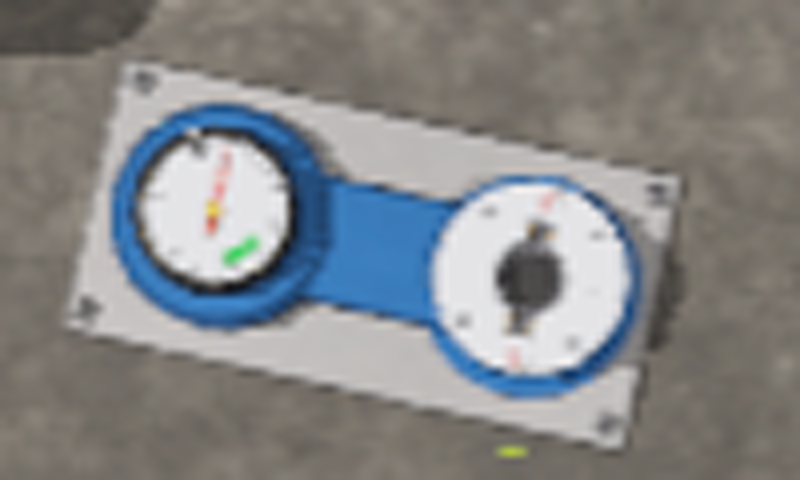

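View pics/t2.png

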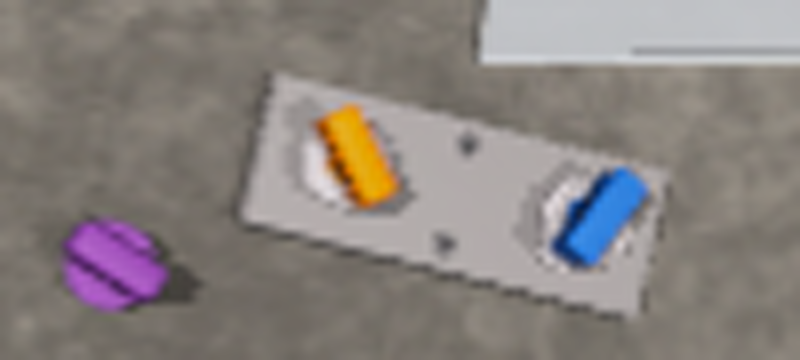

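View pics/s1.png

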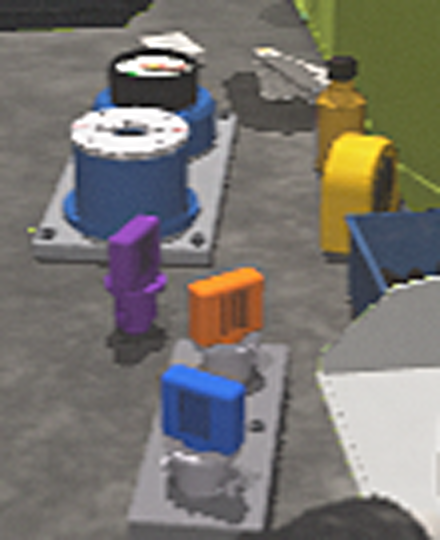

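The dial's red pointer runs from the hub at about (212,215) in the crop to its tip at (228,155). The zero triangle is near (200,143), so it is anticlockwise of the tip, and the green band is at (240,250). The socket's slots line up with the red marks at (550,200) and (515,357). I'll measure these with masks.

```bash
cat > m.py <<'E'
from h import *
def blob(mask,ctr=None):
    n,l,st,c=cv2.connectedComponentsWithStats(mask.astype(np.uint8))
    return [(st[i],c[i],l==i) for i in range(1,n)]
def sub(t,x0,y0,x1,y1,k=8):
    return cv2.resize(t[y0:y1,x0:x1],None,fx=k,fy=k,interpolation=cv2.INTER_CUBIC)
def full(p,x0,y0,k=8): return (np.asarray(p,float)+.5)/k-.5+[x0,y0]
def ang(v): return np.degrees(np.arctan2(v[1],v[0]))
def dial(t,verbose=True):
    x0,y0=195,180
    s=sub(t,x0,y0,235,220); g=s.astype(int); hsv=cv2.cvtColor(s,cv2.COLOR_BGR2HSV)
    return s,hsv,x0,y0
E
python3 - <<'E'
from m import *
t=cv2.imread("pics/top0.png"); H=cv2.cvtColor(t,cv2.COLOR_BGR2HSV)
def outline(mask,minA):
    cs,_=cv2.findContours(mask.astype(np.uint8),cv2.RETR_EXTERNAL,cv2.CHAIN_APPROX_NONE)
    return [c for c in cs if cv2.contourArea(c)>minA]
# white discs
for (x0,y0,x1,y1,nm) in [(198,188,226,214,'dial'),(236,195,268,226,'socket')]:
    s=sub(t,x0,y0,x1,y1); h=cv2.cvtColor(s,cv2.COLOR_BGR2HSV)
    m=(h[...,1]<60)&(h[...,2]>185)
    c=max(outline(m,500),key=cv2.contourArea); hull=cv2.convexHull(c)
    e=cv2.fitEllipse(hull.astype(np.float32)); uv=full(e[0],x0,y0)
    for z in (60,63,66): 
        P=plane('top',uv,z)[0]; print(nm,z,uv,np.array(e[1])/8,P.round(1), 'mm dia',np.array(e[1])/8*(1257-z)/421.7)
s=sub(t,316,188,336,210);h=cv2.cvtColor(s,cv2.COLOR_BGR2HSV)
for nm,(x0,y0,x1,y1),hue in [('orange',(316,188,336,210),(8,25)),('blue',(344,196,366,218),(100,120)),('purple',(284,204,306,222),(130,160))]:
    s=sub(t,x0,y0,x1,y1);h=cv2.cvtColor(s,cv2.COLOR_BGR2HSV)
    for vt in (90,190):
        m=(h[...,0]>=hue[0])&(h[...,0]<=hue[1])&(h[...,1]>120)&(h[...,2]>vt)
        cc=outline(m,200)
        if not cc: continue
        c=max(cc,key=cv2.contourArea)
        rr=cv2.minAreaRect(c); box=full(cv2.boxPoints(rr),x0,y0); P=plane('top',box,73.5)
        print(nm,vt,full(rr[0],x0,y0),plane('top',full(rr[0],x0,y0),73.5)[0].round(1),[round(np.linalg.norm(P[i]-P[(i+1)%4]),1) for i in range(4)],[round(ang(P[(i+1)%4]-P[i]),1) for i in (0,1)])
E
```

```text
dial 60 [211.49706364 200.73450661] [17.35055351 17.64823914] [526.9  45.7  60. ] mm dia [49.24973335 50.09471721]
dial 63 [211.49706364 200.73450661] [17.35055351 17.64823914] [526.6  45.4  63. ] mm dia [49.12630044 49.96916654]
dial 66 [211.49706364 200.73450661] [17.35055351 17.64823914] [526.3  45.1  66. ] mm dia [49.00286752 49.84361587]
socket 60 [250.77162933 209.32061195] [24.00306129 24.50015068] [501.7 -66.1  60. ] mm dia [68.13294847 69.54394206]
socket 63 [250.77162933 209.32061195] [24.00306129 24.50015068] [501.5 -66.1  63. ] mm dia [67.9621892  69.36964646]
socket 66 [250.77162933 209.32061195] [24.00306129 24.50015068] [501.3 -66.1  66. ] mm dia [67.79142993 69.19535087]
orange 90 [323.89845085 199.32652378] [ 527.8 -273.1   73.5] [np.float64(20.0), np.float64(36.3), np.float64(20.0), np.float64(36.3)] [np.float64(-64.5), np.float64(-155.0)]
orange 190 [324.53266811 198.8271122 ] [ 529.2 -275.    73.5] [np.float64(14.4), np.float64(35.3), np.float64(14.4), np.float64(35.3)] [np.float64(-64.5), np.float64(-155.0)]
blue 90 [354.21026611 206.37921047] [ 507.1 -359.3   73.5] [np.float64(38.6), np.float64(19.3), np.float64(38.6), np.float64(19.3)] [np.float64(-38.6), np.float64(-127.6)]
blue 190 [355.40563869 206.48004341] [ 506.8 -362.7   73.5] [np.float64(34.5), np.float64(12.4), np.float64(34.5), np.float64(12.4)] [np.float64(-36.4), np.float64(-125.4)]
purple 90 [293.99695015 212.53506184] [ 491.  -187.7   73.5] [np.float64(34.1), np.float64(30.3), np.float64(34.0), np.float64(30.2)] [np.float64(-84.1), np.float64(-174.6)]
purple 190 [294.18001556 212.1904459 ] [ 492.  -188.2   73.5] [np.float64(8.5), np.float64(30.3), np.float64(8.5), np.float64(30.3)] [np.float64(-35.5), np.float64(-125.4)]
```

```bash
cat >> m.py <<'E'
def dialang(t,z=64,save=None):
    x0,y0,x1,y1=198,188,226,214
    s=sub(t,x0,y0,x1,y1); h=cv2.cvtColor(s,cv2.COLOR_BGR2HSV)
    m=((h[...,1]<60)&(h[...,2]>185)).astype(np.uint8)
    cs,_=cv2.findContours(m,cv2.RETR_EXTERNAL,cv2.CHAIN_APPROX_NONE)
    e=cv2.fitEllipse(cv2.convexHull(max(cs,key=cv2.contourArea)).astype(np.float32))
    C=plane('top',full(e[0],x0,y0),z)[0]
    yy,xx=np.mgrid[0:s.shape[0],0:s.shape[1]]
    P=plane('top',full(np.c_[xx.ravel(),yy.ravel()],x0,y0),z)-C
    rad=np.hypot(P[:,0],P[:,1]); a=np.degrees(np.arctan2(P[:,1],P[:,0])); hh=h.reshape(-1,3).astype(int)
    def mean(w,lo,hi):
        w=w*((rad>lo)&(rad<hi)); v=(w*np.exp(1j*np.radians(a))).sum(); return round(float(np.degrees(np.angle(v))),1), round(float(w.sum()),0)
    S,V,Hh=hh[:,1],hh[:,2],hh[:,0]
    red=((Hh<10)|(Hh>170))*np.clip(S-40,0,None)
    green=((Hh>45)&(Hh<80))*np.clip(S-80,0,None)
    print('C',C.round(1)); print('red tip',mean(red,9,24)); print('green',mean(green,8,24))
    dark=np.clip(170-V,0,None)*(S<90)
    for lo,hi in ((15,20),(17,21),(18,22)):
      hist=[int((dark*((rad>lo)&(rad<hi)&(abs((a-b+180)%360-180)<5))).sum()/100) for b in range(-180,180,10)]
      print('dark',lo,hi,hist)
    return C,dark,rad,a
E
python3 - <<'E'
from m import *
t=cv2.imread("pics/top0.png"); C,d,rad,a=dialang(t)
for lo,hi in ((15,20),(16,22)):
    for w0 in (40,30,50):
        w=d*((rad>lo)&(rad<hi)&(abs(a-w0)<25)); print(np.degrees(np.angle((w*np.exp(1j*np.radians(a))).sum())))
crop(t,198,188,226,214,24,"pics/d0.png")
E
```

```text
C [526.5  45.3  64. ]
red tip (-10.1, 913.0)
green (-150.4, 18055.0)
dark 15 20 [0, 0, 0, 0, 0, 0, 0, 0, 0, 0, 0, 0, 0, 0, 0, 0, 0, 0, 0, 0, 0, 0, 0, 0, 0, 0, 0, 0, 0, 0, 0, 0, 0, 0, 0, 0]
dark 17 21 [0, 0, 0, 0, 0, 0, 0, 0, 0, 0, 0, 0, 0, 0, 0, 0, 0, 0, 0, 0, 0, 0, 0, 0, 0, 0, 0, 0, 0, 0, 0, 0, 0, 0, 0, 0]
dark 18 22 [0, 0, 0, 0, 0, 0, 0, 0, 0, 0, 0, 0, 0, 0, 0, 0, 0, 0, 0, 2, 4, 0, 0, 0, 0, 0, 0, 0, 0, 0, 0, 0, 0, 0, 0, 0]
0.0
0.0
0.0
17.384792940697594
16.15893200975523
0.0
```

View pics/d0.png

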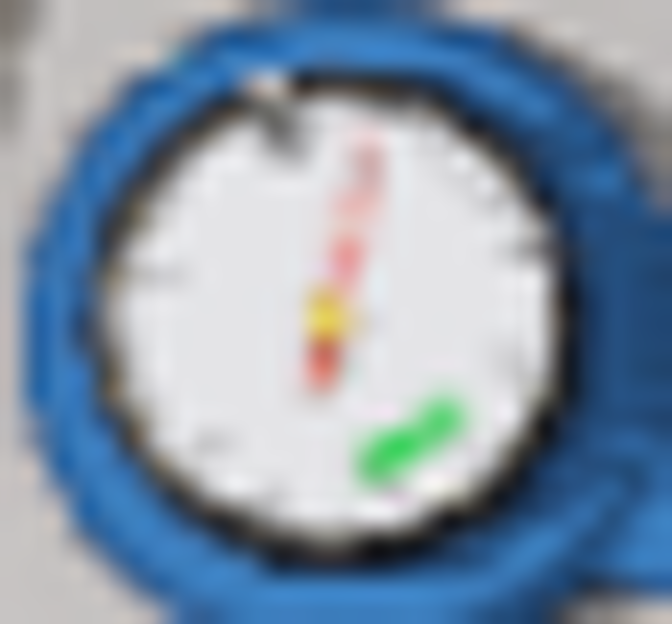

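The centre is near (526.5,45.3). The pointer is at about -11° in world axes. The triangle is at about +13° (green at -150.4 + 163 = 12.6), so the bezel needs roughly 25° clockwise. The socket is at (501.3,-66.1), 114 mm from the dial against the stated 115, which puts the tester yaw at about -12.8°. I'll cross-check heights and positions with the side view.

```bash
cat >> h.py <<'E'
def wrap(a): return (a+np.pi)%(2*np.pi)-np.pi
def plan(xyz,yawdeg):
    s=r.sense(); p=np.array(s['eef_pos']); M=R.from_euler('xyz',s['tcp_rot']).as_matrix()
    T=R.from_euler('xyz',[np.pi,0,np.radians(yawdeg)]).as_matrix()
    d=M.T@(np.array(xyz)-p); w=R.from_matrix(M.T@T).as_rotvec()
    print('t',round(s['clock'],2),'pos',p.round(1),'rpy',np.degrees(s['tcp_rot']).round(2),'F',np.round(s['contact_force'],1),'T',np.round(s['wrist_torque'],2),'op',round(s['opening']*85.4,1),'q',np.round(s['qpos'],2))
    print('dp',d.round(1),'ang',w.round(3),'rows>=',max(np.linalg.norm(d)/41.7,np.degrees(np.linalg.norm(w))/7.16).round(1))
E
python3 - <<'E'
from m import *
s=cv2.imread("pics/side0.png")
print('proj side: dial',proj('side',[526.5,45.3,66]),'socket',proj('side',[501.3,-66.1,66]),'orange top',proj('side',[529.2,-275,73.5]),'mid',proj('side',[529.2,-275,58.5]))
for nm,(x0,y0,x1,y1),f in [('dial',(220,172,250,190),0),('socket',(208,188,246,208),0),('orange',(238,228,266,256),1)]:
    c=sub(s,x0,y0,x1,y1);h=cv2.cvtColor(c,cv2.COLOR_BGR2HSV)
    m=((h[...,0]>=5)&(h[...,0]<=22)&(h[...,1]>150)) if f else ((h[...,1]<60)&(h[...,2]>185))
    cs,_=cv2.findContours(m.astype(np.uint8),cv2.RETR_EXTERNAL,cv2.CHAIN_APPROX_NONE); k=max(cs,key=cv2.contourArea)
    if f: print(nm,full(cv2.minAreaRect(k)[0],x0,y0),full(np.array(cv2.boundingRect(k)[:2]),x0,y0),np.array(cv2.boundingRect(k)[2:])/8)
    else:
        e=cv2.fitEllipse(cv2.convexHull(k).astype(np.float32)); print(nm,full(e[0],x0,y0),np.array(e[1])/8)
print('to dial'); plan([526,45,200],154)
E
```

```text
proj side: dial [[232.99978339 180.05193791]] socket [[227.02899876 196.43706644]] orange top [[251.01390783 233.63654741]] mid [[250.98475991 240.65969545]]
dial [237.86351967 175.37173343] [ 5.41988659 15.52546692]
socket [226.70555878 197.25052166] [12.12118149 29.34476852]
orange [251.20094299 241.24669743] [241.6875 231.5625] [18.625 19.5  ]
to dial
t 0.1 pos [276.  560.3 230.6] rpy [-179.93   -0.    153.77] F [-0.4  0.4 -0.2] T [-0.03 -0.03 -0.02] op 85.1 q [ 1.11  0.35  1.63  0.    1.16 -0.  ]
dp [-452.  -351.7   31.1] ang [-0.001 -0.    -0.004] rows>= 13.8
```

The side view agrees within 1 px for the socket and the orange grip. The side dial mask picked up the wrong patch, so I'm ignoring it. Moving above the dial.

```bash
A='{"dp":[-150,-117,0],"angular":[0,0,0],"fingers":85}'; true
python3 -m creep '[{"dp":[-30,-23,0],"angular":[0,0,0],"fingers":85},{"dp":[-60,-47,0],"angular":[0,0,0],"fingers":85},{"dp":[-90,-70,0],"angular":[0,0,0],"fingers":85},{"dp":[-120,-94,0],"angular":[0,0,0],"fingers":85},{"dp":[-150,-117,0],"angular":[0,0,0],"fingers":85}]'
python3 -m creep '[{"dp":[-30,-23,0],"angular":[0,0,0],"fingers":85},{"dp":[-60,-47,0],"angular":[0,0,0],"fingers":85},{"dp":[-90,-70,0],"angular":[0,0,0],"fingers":85},{"dp":[-120,-94,0],"angular":[0,0,0],"fingers":85},{"dp":[-150,-117,0],"angular":[0,0,0],"fingers":85}]'
python3 -m creep '[{"dp":[-30,-23,6],"angular":[0,0,0],"fingers":85},{"dp":[-60,-47,12],"angular":[0,0,0],"fingers":85},{"dp":[-90,-70,18],"angular":[0,0,0],"fingers":85},{"dp":[-120,-94,24],"angular":[0,0,0],"fingers":85},{"dp":[-150,-117,30],"angular":[0,0,0],"fingers":85}]'
python3 -c "
from h import *
plan([526.5,45.3,100],154)"
```

```text
clock: 0.52
eef_pos: [359.2, 387.6, 230.9]
tcp_rot: [-3.141, -0.0, 2.684]
contact_force: [0.8, 0.1, 0.3]
opening: 0.995
clock: 0.93
eef_pos: [442.1, 216.2, 231.2]
tcp_rot: [-3.141, -0.0, 2.684]
contact_force: [0.5, 0.7, 0.1]
opening: 0.995
clock: 1.35
eef_pos: [525.0, 44.9, 200.9]
tcp_rot: [-3.141, -0.0, 2.684]
contact_force: [0.1, 0.2, 0.2]
opening: 0.995
t 1.35 pos [525.   44.9 200.9] rpy [-1.7999e+02 -1.0000e-02  1.5376e+02] F [0.1 0.2 0.2] T [-0.01  0.02  0.  ] op 85.0 q [ 0.08  0.23  1.87 -0.    1.03 -1.03]
dp [ -1.2   1.  100.9] ang [-0.    -0.    -0.004] rows>= 2.4
```

```bash

python3 -m creep '[{"dp":[-1.2,1,30],"angular":[0,0,0],"fingers":85},{"dp":[-1.2,1,60],"angular":[0,0,0],"fingers":85},{"dp":[-1.2,1,90],"angular":[0,0,0],"fingers":85},{"dp":[-1.2,1,100],"angular":[0,0,0],"fingers":85},{"dp":[-1.2,1,100],"angular":[0,0,0],"fingers":85}]'
python3 - <<'E'
from h import *
plan([526.5,45.3,46],154)
t=optics.grab_frame('top');s=optics.grab_frame('side')
cv2.imwrite('pics/t3.png',t); a=cv2.resize(t[160:250,170:290],(600,450),interpolation=3); cv2.imwrite('pics/t3c.png',a)
cv2.imwrite('pics/s3c.png',cv2.resize(s[120:220,180:300],(600,500),interpolation=3))
E
```

```text
clock: 1.77
eef_pos: [524.1, 47.0, 98.8]
tcp_rot: [-3.139, -0.005, 2.684]
contact_force: [0.3, 0.1, -0.0]
opening: 0.997
t 1.77 pos [524.1  47.   98.8] rpy [-179.84   -0.27  153.76] F [ 0.3  0.1 -0. ] T [-0.04 -0.03 -0.04] op 85.1 q [ 0.09  0.37  1.95  0.    0.82 -1.03]
dp [-3.1 -0.3 52.8] ang [-0.003 -0.005 -0.004] rows>= 1.3
```

View pics/t3c.png

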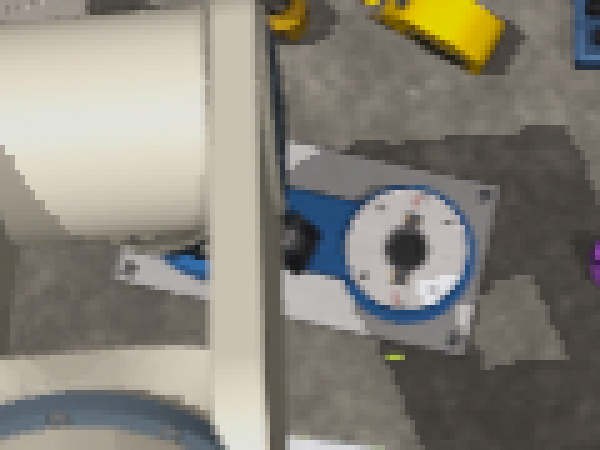

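View pics/s3c.png

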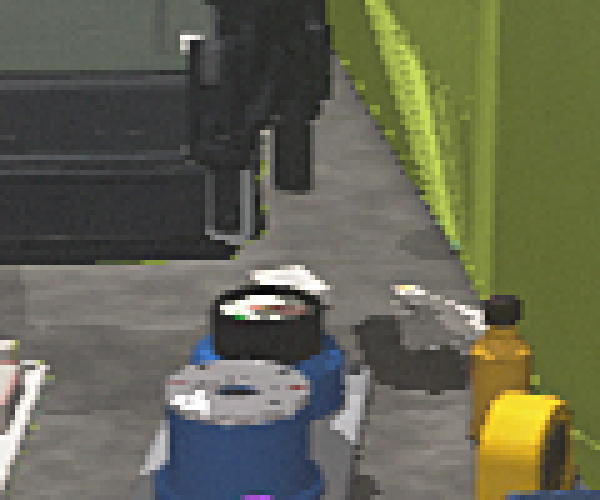

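The side view shows the bezel centred at column 233.4, against 233.0 predicted. The fingertips are open above it. Descending to TCP z≈46.

```bash

python3 -m creep '[{"dp":[-1.5,-0.2,15],"angular":[0,0,0],"fingers":85},{"dp":[-1.5,-0.2,30],"angular":[0,0,0],"fingers":85},{"dp":[-1.5,-0.2,45],"angular":[0,0,0],"fingers":85},{"dp":[-1.5,-0.2,53],"angular":[0,0,0],"fingers":85},{"dp":[-1.5,-0.2,53],"angular":[0,0,0],"fingers":85}]'
python3 -m creep '[{"dp":[0,0,0],"angular":[0,0,0],"fingers":85},{"dp":[0,0,0],"angular":[0,0,0],"fingers":85}]'
python3 -c "
from h import *
plan([526.5,45.3,46],154)"
```

```text
clock: 2.28
eef_pos: [527.6, 46.6, 48.4]
tcp_rot: [-3.142, -0.0, 2.684]
contact_force: [-0.4, -0.2, -0.2]
opening: 0.998
clock: 2.45
eef_pos: [528.5, 46.6, 49.6]
tcp_rot: [3.141, 0.002, 2.684]
contact_force: [-0.1, 0.4, 0.4]
opening: 0.997
t 2.45 pos [528.5  46.6  49.6] rpy [1.7995e+02 9.0000e-02 1.5378e+02] F [-0.1  0.4  0.4] T [-0.01 -0.   -0.03] op 85.1 q [ 0.09  0.46  1.97 -0.    0.71 -1.03]
dp [ 1.2 -2.1  3.6] ang [ 0.001  0.002 -0.004] rows>= 0.1
```

```bash

python3 -m creep '[{"dp":[1.2,-2.1,3.6],"angular":[0,0,0],"fingers":85},{"dp":[1.2,-2.1,3.6],"angular":[0,0,0],"fingers":85},{"dp":[1.2,-2.1,3.6],"angular":[0,0,0],"fingers":85}]'
python3 -c "
from h import *
plan([526.5,45.3,46],154)"
python3 -m creep '[{"dp":[0,0,0],"angular":[0,0,0],"fingers":66},{"dp":[0,0,0],"angular":[0,0,0],"fingers":62},{"dp":[0,0,0],"angular":[0,0,0],"fingers":58},{"dp":[0,0,0],"angular":[0,0,0],"fingers":55},{"dp":[0,0,0],"angular":[0,0,0],"fingers":55}]' 20
python3 -c "
from h import *
plan([526.5,45.3,46],154)"
```

```text
clock: 2.7
eef_pos: [525.4, 45.0, 44.9]
tcp_rot: [3.142, 0.0, 2.684]
contact_force: [-0.0, -1.1, 1.1]
opening: 0.991
t 2.7 pos [525.4  45.   44.9] rpy [1.8000e+02 1.0000e-02 1.5376e+02] F [-0.  -1.1  1.1] T [-0.    0.03  0.01] op 84.6 q [ 0.08  0.46  1.98 -0.    0.7  -1.03]
dp [-0.8  0.8 -1.1] ang [ 0.     0.    -0.004] rows>= 0.0
clock: 3.12
eef_pos: [525.6, 45.1, 45.0]
tcp_rot: [3.142, 0.0, 2.684]
contact_force: [-0.7, 0.0, 5.1]
opening: 0.693
t 3.12 pos [525.6  45.1  45. ] rpy [1.8000e+02 1.0000e-02 1.5377e+02] F [-0.7  0.   5.1] T [-0.03  0.18  0.03] op 59.2 q [ 0.08  0.46  1.98 -0.    0.7  -1.03]
dp [-0.7  0.6 -1. ] ang [ 0.     0.    -0.004] rows>= 0.0
```

Gripped at 59 mm with low side forces. Turning 25° clockwise.

```bash

python3 -m creep '[{"dp":[0,0,0],"angular":[0,0,0.05],"fingers":55},{"dp":[0,0,0],"angular":[0,0,0.1],"fingers":55},{"dp":[0,0,0],"angular":[0,0,0.15],"fingers":55},{"dp":[0,0,0],"angular":[0,0,0.2],"fingers":55},{"dp":[0,0,0],"angular":[0,0,0.22],"fingers":55}]'
python3 -m creep '[{"dp":[0,0,0],"angular":[0,0,0.05],"fingers":55},{"dp":[0,0,0],"angular":[0,0,0.1],"fingers":55},{"dp":[0,0,0],"angular":[0,0,0.15],"fingers":55},{"dp":[0,0,0],"angular":[0,0,0.2],"fingers":55},{"dp":[0,0,0],"angular":[0,0,0.216],"fingers":55}]'
python3 -m creep '[{"dp":[0,0,0],"angular":[0,0,0],"fingers":55},{"dp":[0,0,0],"angular":[0,0,0],"fingers":55}]'
python3 - <<'E'
from h import *
plan([526.5,45.3,46],128.8)
s=optics.grab_frame('side');cv2.imwrite('pics/s4c.png',cv2.resize(s[140:220,190:280],(720,640),interpolation=3))
t=optics.grab_frame('top');cv2.imwrite('pics/t4c.png',cv2.resize(t[160:250,170:290],(600,450),interpolation=3))
E
```

```text
clock: 3.53
eef_pos: [525.7, 45.1, 45.0]
tcp_rot: [3.141, 0.0, 2.461]
contact_force: [-0.4, 0.3, 5.0]
opening: 0.693
clock: 3.95
eef_pos: [525.8, 45.3, 45.0]
tcp_rot: [3.141, 0.0, 2.245]
contact_force: [-0.7, 2.5, 5.5]
opening: 0.694
clock: 4.12
eef_pos: [525.8, 45.3, 45.0]
tcp_rot: [3.141, 0.0, 2.248]
contact_force: [-1.2, 1.1, 5.8]
opening: 0.694
t 4.12 pos [525.8  45.3  45. ] rpy [1.7997e+02 1.0000e-02 1.2882e+02] F [-1.2  1.1  5.8] T [ 0.24  0.2  -0.06] op 59.3 q [ 0.08  0.46  1.98  0.    0.7  -0.59]
dp [-0.4  0.5 -1. ] ang [0.001 0.    0.   ] rows>= 0.0
```

View pics/s4c.png

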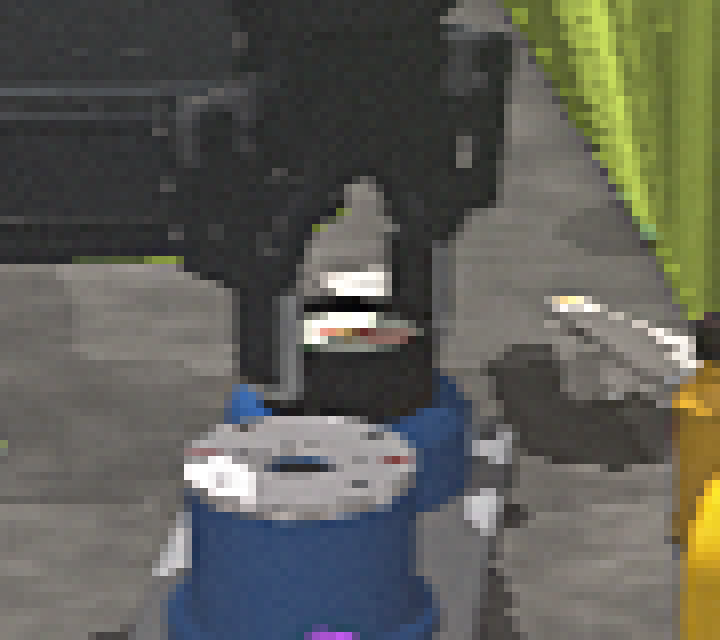

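The fingers grip the bezel correctly. Releasing, lifting and moving toward the stand so the dial can be checked.

```bash

python3 -m creep '[{"dp":[0,0,0],"angular":[0,0,0],"fingers":65},{"dp":[0,0,0],"angular":[0,0,0],"fingers":75},{"dp":[0,0,0],"angular":[0,0,0],"fingers":85},{"dp":[0,0,0],"angular":[0,0,0],"fingers":85},{"dp":[0,0,0],"angular":[0,0,0],"fingers":85}]'
python3 -m creep '[{"dp":[0,0,-10],"angular":[0,0,0],"fingers":85},{"dp":[0,0,-30],"angular":[0,0,0],"fingers":85},{"dp":[0,0,-60],"angular":[0,0,0],"fingers":85},{"dp":[0,0,-90],"angular":[0,0,0],"fingers":85},{"dp":[0,0,-115],"angular":[0,0,0],"fingers":85}]'
python3 -c "
from h import *
plan([529.2,-275,160],205-360)
plan([529.2,-275,160],128.8)"
```

```text
clock: 4.63
eef_pos: [525.4, 45.0, 44.6]
tcp_rot: [-3.141, -0.0, 2.248]
contact_force: [-0.5, 0.8, 0.1]
opening: 1.0
clock: 5.05
eef_pos: [525.7, 45.1, 162.2]
tcp_rot: [3.141, 0.001, 2.248]
contact_force: [0.9, 0.4, -0.0]
opening: 0.996
t 5.05 pos [525.7  45.1 162.2] rpy [1.7995e+02 3.0000e-02 1.2879e+02] F [ 0.9  0.4 -0. ] T [ 0.03 -0.04  0.03] op 85.1 q [ 0.08  0.28  1.91 -0.    0.95 -0.59]
dp [-251.6 -197.8    2.2] ang [ 0.00e+00  1.00e-03 -1.33e+00] rows>= 10.6
t 5.05 pos [525.7  45.1 162.2] rpy [1.7995e+02 3.0000e-02 1.2879e+02] F [ 0.9  0.4 -0. ] T [ 0.03 -0.04  0.03] op 85.1 q [ 0.08  0.28  1.91 -0.    0.95 -0.59]
dp [-251.6 -197.8    2.2] ang [ 0.001  0.001 -0.   ] rows>= 7.7
```

```bash

python3 -m creep '[{"dp":[-25,-20,0],"angular":[0,0,-0.1],"fingers":60},{"dp":[-50,-40,0],"angular":[0,0,-0.2],"fingers":60},{"dp":[-75,-60,0],"angular":[0,0,-0.3],"fingers":60},{"dp":[-100,-79,0],"angular":[0,0,-0.4],"fingers":60},{"dp":[-126,-99,0],"angular":[0,0,-0.5],"fingers":60}]'
python3 - <<'E'
from m import *
plan([529.2,-275,160],205)
t=optics.grab_frame('top');cv2.imwrite('pics/t5.png',t)
cv2.imwrite('pics/t5c.png',cv2.resize(t[160:250,170:370],(800,360),interpolation=3))
E
```

```text
clock: 5.47
eef_pos: [527.1, -116.5, 160.6]
tcp_rot: [3.141, 0.001, 2.753]
contact_force: [0.7, -0.1, -0.1]
opening: 0.7
t 5.47 pos [ 527.1 -116.5  160.6] rpy [1.7999e+02 4.0000e-02 1.5775e+02] F [ 0.7 -0.1 -0.1] T [-0.08 -0.01  0.  ] op 59.8 q [-0.22  0.3   1.88  0.    0.96 -1.4 ]
dp [ -61.9 -146.     0.7] ang [-0.     0.001 -0.825] rows>= 6.6
```

View pics/t5c.png

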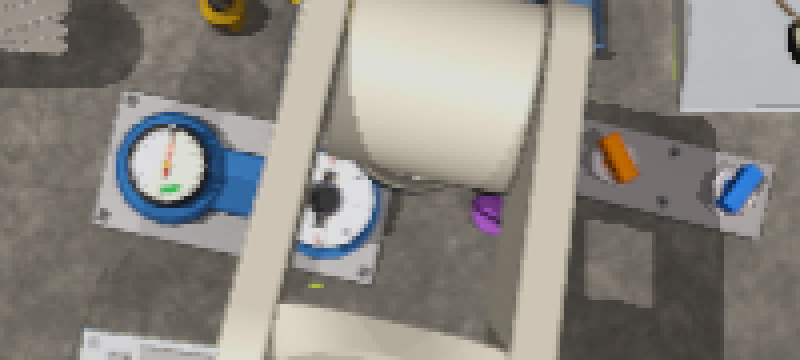

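```bash

python3 - <<'E'
from m import *
t=cv2.imread('pics/t5.png');C,d,rad,a=dialang(t)
crop(t,198,188,226,214,24,"pics/d1.png")
E
```

```text
C [526.5  45.4  64. ]
red tip (-11.2, 3973.0)
green (-173.8, 23080.0)
dark 15 20 [0, 0, 0, 0, 0, 0, 0, 0, 0, 0, 0, 0, 0, 0, 0, 0, 0, 0, 0, 0, 0, 0, 0, 0, 0, 0, 0, 0, 0, 0, 0, 0, 0, 0, 0, 0]
dark 17 21 [0, 0, 0, 0, 0, 0, 0, 0, 0, 0, 0, 0, 0, 0, 0, 0, 0, 0, 0, 0, 0, 0, 0, 0, 0, 0, 0, 0, 0, 0, 0, 0, 0, 0, 0, 0]
dark 18 22 [0, 0, 0, 0, 0, 0, 0, 0, 0, 0, 0, 0, 0, 0, 0, 0, 0, 0, 0, 0, 0, 0, 0, 0, 0, 0, 0, 0, 0, 0, 0, 0, 0, 0, 0, 0]
```

View pics/d1.png

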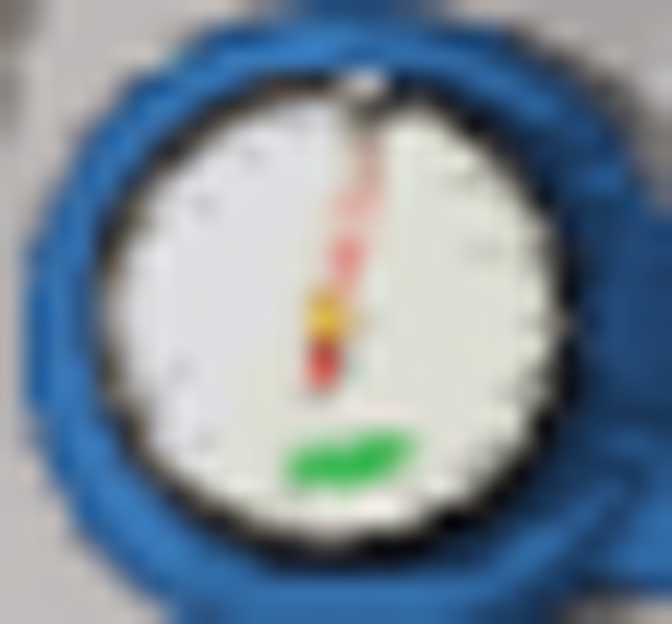

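```bash

cat >> m.py <<'E'
def prof(t):
    x0,y0,x1,y1=198,188,226,214
    s=sub(t,x0,y0,x1,y1).astype(float); h=cv2.cvtColor(s.clip(0,255).astype(np.uint8),cv2.COLOR_BGR2HSV)
    yy,xx=np.mgrid[0:s.shape[0],0:s.shape[1]]
    yel=((h[...,0]>12)&(h[...,0]<32)&(h[...,1]>110)); hub=full([xx[yel].mean(),yy[yel].mean()],x0,y0); print('hub px',hub, plane('top',hub,64)[0].round(1))
    grn=((h[...,0]>45)&(h[...,0]<80)&(h[...,1]>90))
    for C in (plane('top',hub,64)[0],np.array([526.5,45.4,64])):
        P=plane('top',full(np.c_[xx.ravel(),yy.ravel()],x0,y0),64)-C; rad=np.hypot(P[:,0],P[:,1]); a=np.degrees(np.arctan2(P[:,1],P[:,0]))
        red=(s[...,2]-(s[...,0]+s[...,1])/2).ravel(); lum=s.mean(2).ravel()
        g=grn.ravel(); ge=a[g]%360; print('green edges',np.percentile(ge,[2,50,98]).round(1),'mid',round((np.percentile(ge,2)+np.percentile(ge,98))/2-360,1))
        for lo,hi in ((8,12),(12,16),(16,20)):
            m=(rad>lo)&(rad<hi)&(abs(a+12)<30); w=np.clip(red-15,0,None)*m; print('red',lo,hi,round((w*a).sum()/w.sum(),1))
        for lo,hi in ((19,21),(21,23),(25,27),(27,29)):
            print('lum',lo,hi,[int(lum[(rad>lo)&(rad<hi)&(abs(a-b)<2)].mean()) for b in range(-40,32,4)])
E
python3 - <<'E'
from m import *
for f in ('pics/top0.png','pics/t5.png'): print(f); prof(cv2.imread(f))
E
```

```text
pics/top0.png
hub px [211.15360169 200.8559322 ] [526.2  46.3  64. ]
green edges [195.9 213.2 233. ] mid -145.6
red 8 12 -15.6
red 12 16 -14.2
red 16 20 -15.7
lum 19 21 [227, 227, 229, 232, 229, 210, 191, 193, 208, 223, 228, 213, 186, 174, 183, 204, 221, 229]
lum 21 23 [219, 220, 221, 224, 230, 228, 217, 215, 220, 224, 220, 197, 165, 137, 139, 176, 214, 231]
lum 25 27 [178, 162, 173, 169, 160, 146, 131, 130, 143, 156, 160, 145, 129, 126, 108, 111, 124, 128]
lum 27 29 [75, 63, 81, 89, 93, 78, 64, 62, 70, 75, 73, 61, 85, 152, 145, 96, 64, 64]
green edges [192.9 210.  230.5] mid -148.3
red 8 12 -10.2
red 12 16 -11.2
red 16 20 -12.8
lum 19 21 [223, 224, 225, 229, 232, 225, 206, 194, 202, 215, 226, 224, 200, 176, 172, 187, 211, 224]
lum 21 23 [218, 219, 217, 218, 225, 231, 226, 216, 218, 222, 223, 211, 185, 151, 131, 149, 193, 222]
lum 25 27 [134, 125, 133, 143, 141, 133, 113, 108, 117, 131, 138, 142, 126, 129, 119, 107, 119, 134]
lum 27 29 [57, 44, 59, 64, 70, 72, 58, 55, 60, 67, 68, 64, 59, 124, 161, 119, 74, 63]
pics/t5.png
hub px [211.15625 200.8125 ] [526.3  46.3  64. ]
green edges [
[... 239 characters left out ...]
208, 216, 211, 217, 224, 221, 209, 211]
lum 25 27 [163, 151, 158, 167, 153, 119, 81, 86, 116, 134, 138, 140, 133, 128, 121, 119, 119, 118]
lum 27 29 [63, 48, 65, 75, 77, 58, 59, 127, 160, 124, 78, 58, 66, 68, 67, 62, 57, 58]
green edges [166.6 186.4 205.5] mid -174.0
red 8 12 -10.3
red 12 16 -11.0
red 16 20 -12.8
lum 19 21 [210, 214, 218, 220, 223, 214, 188, 168, 172, 190, 207, 220, 223, 221, 224, 223, 218, 216]
lum 21 23 [205, 217, 220, 219, 224, 222, 191, 151, 144, 164, 193, 213, 213, 212, 221, 224, 215, 207]
lum 25 27 [123, 115, 122, 136, 137, 117, 80, 78, 108, 128, 129, 130, 132, 132, 126, 125, 125, 132]
lum 27 29 [47, 30, 46, 53, 61, 60, 46, 97, 160, 146, 96, 59, 60, 67, 70, 66, 59, 59]
```

The mark is now about 2–4° short of the pointer, with tolerance 6.5°. That should meet the condition, but I have plenty of time, so I'll go back and add 3° for margin.

```bash
python3 -c "
from h import *
plan([526,45.3,161],157.75)"
```

```text
t 5.52 pos [ 527.7 -121.3  160.8] rpy [-1.7988e+02  1.5000e-01  1.5834e+02] F [ 0.1 -3.7  1.2] T [-0.13 -0.01  0.03] op 60.0 q [-0.23  0.3   1.88 -0.    0.95 -1.42]
dp [ 63.1 154.2  -0.7] ang [-0.002  0.003  0.01 ] rows>= 4.0
```

```bash

python3 -m creep '[{"dp":[13,31,0],"angular":[0,0,0],"fingers":85},{"dp":[26,62,0],"angular":[0,0,0],"fingers":85},{"dp":[39,93,0],"angular":[0,0,0],"fingers":85},{"dp":[52,124,0],"angular":[0,0,0],"fingers":85},{"dp":[63,154,0],"angular":[0,0,0],"fingers":85}]'
python3 -m creep '[{"dp":[0,0,20],"angular":[0,0,0],"fingers":85},{"dp":[0,0,40],"angular":[0,0,0],"fingers":85},{"dp":[0,0,60],"angular":[0,0,0],"fingers":85},{"dp":[0,0,60],"angular":[0,0,0],"fingers":85},{"dp":[0,0,60],"angular":[0,0,0],"fingers":85}]'
python3 -c "
from h import *
plan([526,45.3,45],157.75)"
```

```text
clock: 5.93
eef_pos: [527.8, 52.7, 160.4]
tcp_rot: [3.141, 0.0, 2.747]
contact_force: [-0.2, -0.5, -0.5]
opening: 0.996
clock: 6.35
eef_pos: [527.6, 51.2, 99.7]
tcp_rot: [-3.141, -0.002, 2.748]
contact_force: [0.1, -0.4, -0.2]
opening: 0.994
t 6.35 pos [527.6  51.2  99.7] rpy [-1.7995e+02 -1.0000e-01  1.5744e+02] F [ 0.1 -0.4 -0.2] T [-0.05 -0.03  0.02] op 84.9 q [ 0.09  0.38  1.94 -0.    0.82 -1.08]
dp [-0.9 -6.  54.7] ang [-0.001 -0.002 -0.005] rows>= 1.3
```

```bash

python3 -m creep '[{"dp":[-0.9,-6,10],"angular":[0,0,0],"fingers":85},{"dp":[-0.9,-6,25],"angular":[0,0,0],"fingers":85},{"dp":[-0.9,-6,40],"angular":[0,0,0],"fingers":85},{"dp":[-0.9,-6,52],"angular":[0,0,0],"fingers":85},{"dp":[-0.9,-6,54],"angular":[0,0,0],"fingers":85}]'
python3 -m creep '[{"dp":[0,0,0],"angular":[0,0,0],"fingers":85},{"dp":[0,0,0],"angular":[0,0,0],"fingers":85}]'
python3 -c "
from h import *
plan([526,45.3,45],157.75)"
```

```text
clock: 6.77
eef_pos: [526.2, 44.7, 44.8]
tcp_rot: [-3.141, -0.001, 2.747]
contact_force: [-0.6, 0.6, -0.8]
opening: 1.0
clock: 6.93
eef_pos: [527.4, 45.1, 46.5]
tcp_rot: [3.141, 0.001, 2.747]
contact_force: [-0.7, 0.3, -0.5]
opening: 0.994
t 6.93 pos [527.4  45.1  46.5] rpy [1.7997e+02 6.0000e-02 1.5742e+02] F [-0.7  0.3 -0.5] T [-0.07  0.05 -0.04] op 84.9 q [ 0.08  0.46  1.97 -0.    0.71 -1.09]
dp [ 1.4 -0.3  1.5] ang [ 0.001  0.001 -0.006] rows>= 0.0
```

```bash

python3 -m creep '[{"dp":[1.4,-0.3,1],"angular":[0,0,0],"fingers":70},{"dp":[1.4,-0.3,1],"angular":[0,0,0],"fingers":62},{"dp":[1.4,-0.3,1],"angular":[0,0,0],"fingers":58},{"dp":[1.4,-0.3,1],"angular":[0,0,0],"fingers":55},{"dp":[1.4,-0.3,1],"angular":[0,0,0],"fingers":55}]' 20
python3 -c "
from h import *
plan([526,45.3,45],157.42)"
python3 -m creep '[{"dp":[0,0,0],"angular":[0,0,0.018],"fingers":55},{"dp":[0,0,0],"angular":[0,0,0.035],"fingers":55},{"dp":[0,0,0],"angular":[0,0,0.052],"fingers":55},{"dp":[0,0,0],"angular":[0,0,0.052],"fingers":55},{"dp":[0,0,0],"angular":[0,0,0.052],"fingers":55}]'
python3 -c "
from h import *
plan([526,45.3,45],157.42)"
python3 -m creep '[{"dp":[0,0,0],"angular":[0,0,0],"fingers":65},{"dp":[0,0,0],"angular":[0,0,0],"fingers":75},{"dp":[0,0,0],"angular":[0,0,0],"fingers":85},{"dp":[0,0,0],"angular":[0,0,0],"fingers":85},{"dp":[0,0,0],"angular":[0,0,0],"fingers":85}]'
python3 -m creep '[{"dp":[0,0,-10],"angular":[0,0,0],"fingers":85},{"dp":[0,0,-30],"angular":[0,0,0],"fingers":85},{"dp":[0,0,-60],"angular":[0,0,0],"fingers":85},{"dp":[0,0,-90],"angular":[0,0,0],"fingers":85},{"dp":[0,0,-115],"angular":[0,0,0],"fingers":85}]'
python3 -c "
from h import *
plan([529.2,-275,160],205)"
```

```text
clock: 7.35
eef_pos: [525.4, 45.1, 45.6]
tcp_rot: [-3.141, 0.001, 2.748]
contact_force: [-1.8, -3.5, 8.5]
opening: 0.694
t 7.35 pos [525.4  45.1  45.6] rpy [-1.7997e+02  4.0000e-02  1.5747e+02] F [-1.8 -3.5  8.5] T [-0.82  0.46  0.04] op 59.3 q [ 0.08  0.46  1.98 -0.    0.7  -1.09]
dp [-0.5  0.4  0.6] ang [-0.001  0.001  0.001] rows>= 0.0
clock: 7.77
eef_pos: [525.4, 45.1, 45.6]
tcp_rot: [-3.141, 0.001, 2.696]
contact_force: [-2.6, -3.2, 6.9]
opening: 0.69
t 7.77 pos [525.4  45.1  45.6] rpy [-1.7997e+02  4.0000e-02  1.5447e+02] F [-2.6 -3.2  6.9] T [-0.82  0.48 -0.11] op 58.9 q [ 0.08  0.46  1.98 -0.    0.7  -1.04]
dp [-0.5  0.4  0.6] ang [-0.     0.001 -0.051] rows>= 0.4
clock: 8.18
eef_pos: [525.4, 45.7, 44.7]
tcp_rot: [3.142, 0.0, 2.696]
contact_force: [-0.0, -0.1, -0.3]
opening: 0.994
clock: 8.6
eef_pos: [525.5, 45.7, 162.2]
tcp_rot: [3.141, 0.001, 2.696]
contact_force: [0.4, 0.6, -0.8]
opening: 0.994
t 8.6 pos [525.5  45.7 162.2] rpy [1.7997e+02 5.0000e-02 1.5446e+02] F [ 0.4  0.6 -0.8] T [ 0.04 -0.03 -0.07] op 84.9 q [ 0.08  0.28  1.91  0.    0.95 -1.04]
dp [-141.6 -287.7    2.1] ang [ 0.     0.001 -0.882] rows>= 7.7
```

```bash

python3 -m creep '[{"dp":[-14,-29,0],"angular":[0,0,-0.1],"fingers":60},{"dp":[-28,-58,0],"angular":[0,0,-0.2],"fingers":60},{"dp":[-42,-87,0],"angular":[0,0,-0.3],"fingers":60},{"dp":[-56,-115,0],"angular":[0,0,-0.4],"fingers":60},{"dp":[-70,-144,0],"angular":[0,0,-0.5],"fingers":60}]'
python3 - <<'E'
from m import *
plan([529.2,-275,150],205)
t=optics.grab_frame('top');cv2.imwrite('pics/t6.png',t);prof(t);crop(t,198,188,226,214,24,"pics/d2.png")
E
```

```text
clock: 9.02
eef_pos: [526.3, -115.9, 160.6]
tcp_rot: [-3.141, 0.001, -3.082]
contact_force: [0.7, 0.8, -1.0]
opening: 0.702
t 9.02 pos [ 526.3 -115.9  160.6] rpy [-1.7999e+02  5.0000e-02 -1.7659e+02] F [ 0.7  0.8 -1. ] T [ 0.   -0.01  0.02] op 60.0 q [-0.22  0.3   1.88  0.    0.95 -1.85]
dp [   6.6 -159.    10.7] ang [-0.     0.001 -0.377] rows>= 3.8
hub px [211.15301724 200.81853448] [526.3  46.3  64. ]
green edges [166.4 185.8 203.3] mid -175.1
red 8 12 -15.8
red 12 16 -14.2
red 16 20 -15.9
lum 19 21 [218, 218, 219, 224, 222, 201, 175, 170, 187, 205, 217, 224, 224, 224, 223, 223, 224, 223]
lum 21 23 [218, 219, 219, 221, 219, 191, 149, 133, 157, 189, 209, 222, 226, 232, 232, 230, 223, 218]
lum 25 27 [139, 139, 157, 170, 153, 110, 63, 44, 96, 146, 154, 138, 118, 113, 112, 119, 120, 119]
lum 27 29 [56, 48, 67, 78, 78, 80, 98, 104, 98, 80, 69, 62, 64, 68, 67, 63, 59, 60]
green edges [163.8 182.5 200.3] mid -177.9
red 8 12 -10.2
red 12 16 -11.0
red 16 20 -12.9
lum 19 21 [219, 218, 218, 221, 225, 215, 187, 164, 169, 190, 208, 220, 225, 224, 224, 223, 223, 223]
lum 21 23 [218, 217, 218, 219, 221, 206, 165, 127, 132, 169, 198, 214, 223, 228, 232, 231, 227, 221]
lum 25 27 [106, 102, 120, 137, 139, 115, 81, 51, 67, 117, 135, 136, 121, 114, 113, 120, 125, 132]
lum 27 29 [46, 32, 49, 54, 59, 67, 96, 115, 108, 88, 69, 62, 60, 66, 69, 67, 61, 61]
```

View pics/d2.png

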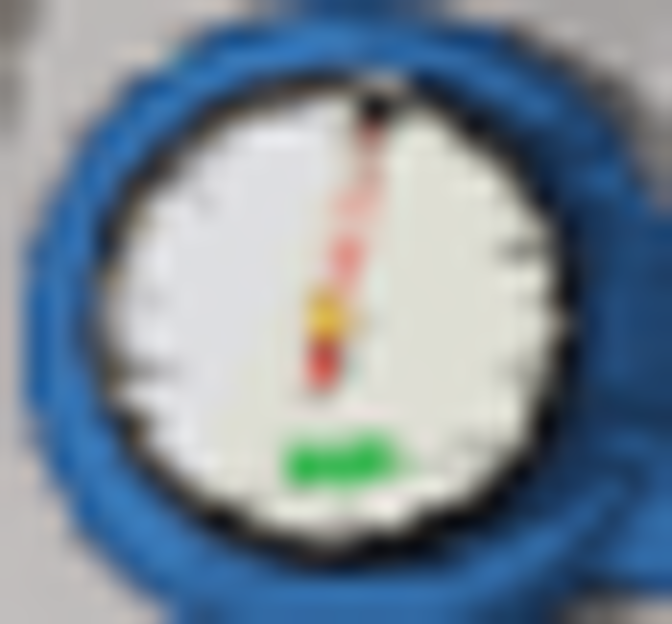

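The triangle now sits at the pointer's tip, at crop (373,108), in line with the needle. On to the orange plug.

```bash

python3 -m creep '[{"dp":[1,-32,0],"angular":[0,0,-0.08],"fingers":55},{"dp":[3,-64,2],"angular":[0,0,-0.16],"fingers":55},{"dp":[4,-96,4],"angular":[0,0,-0.24],"fingers":55},{"dp":[5,-128,6],"angular":[0,0,-0.32],"fingers":55},{"dp":[7,-157,10],"angular":[0,0,-0.375],"fingers":55}]'
python3 -m creep '[{"dp":[0,0,0],"angular":[0,0,0],"fingers":55},{"dp":[0,0,0],"angular":[0,0,0],"fingers":55}]'
python3 - <<'E'
from m import *
plan([529.2,-275,95],205)
s=optics.grab_frame('side');cv2.imwrite('pics/s7c.png',cv2.resize(s[150:310,180:320],(700,800),interpolation=3)[:600])
E
```

```text
clock: 9.48
eef_pos: [528.1, -273.6, 150.7]
tcp_rot: [-3.141, 0.001, -2.708]
contact_force: [0.9, 0.8, 0.1]
opening: 0.643
clock: 9.65
eef_pos: [527.6, -272.8, 149.9]
tcp_rot: [3.141, -0.0, -2.716]
contact_force: [-0.4, 0.3, 0.0]
opening: 0.642
t 9.65 pos [ 527.6 -272.8  149.9] rpy [ 179.99   -0.   -155.59] F [-0.4  0.3  0. ] T [ 0.06  0.04 -0.04] op 54.8 q [-0.48  0.39  1.77  0.    0.97 -2.48]
dp [-0.6 -2.7 54.9] ang [ 0.   -0.   -0.01] rows>= 1.3
```

View pics/s7c.png

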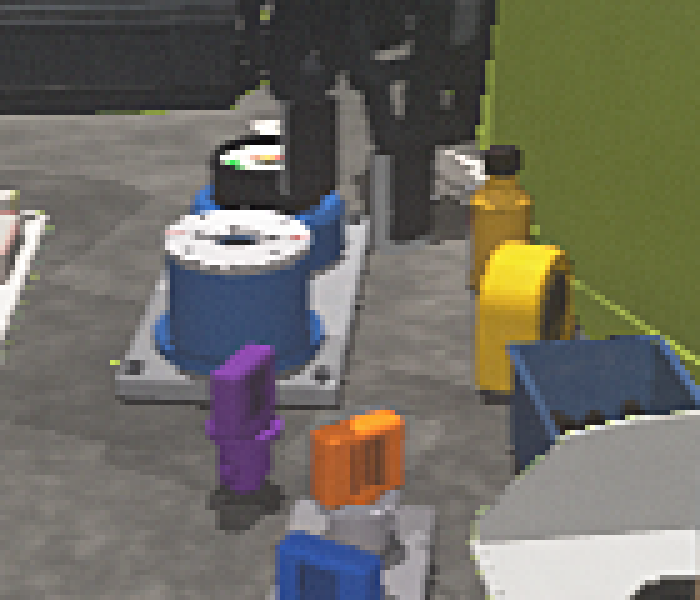

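The open fingers stand above and around the orange grip, which is at (360,460) in the crop. Descending.

```bash

python3 -m creep '[{"dp":[-0.6,-2.7,15],"angular":[0,0,-0.01],"fingers":55},{"dp":[-0.6,-2.7,30],"angular":[0,0,-0.01],"fingers":55},{"dp":[-0.6,-2.7,45],"angular":[0,0,-0.01],"fingers":55},{"dp":[-0.6,-2.7,55],"angular":[0,0,-0.01],"fingers":55},{"dp":[-0.6,-2.7,55],"angular":[0,0,-0.01],"fingers":55}]'
python3 -c "
from h import *
plan([529.2,-275,48],205)"
python3 -m creep '[{"dp":[0,0,0],"angular":[0,0,0],"fingers":50},{"dp":[0,0,10],"angular":[0,0,0],"fingers":50},{"dp":[0,0,25],"angular":[0,0,0],"fingers":50},{"dp":[0,0,38],"angular":[0,0,0],"fingers":50},{"dp":[0,0,46],"angular":[0,0,0],"fingers":50}]'
python3 -m creep '[{"dp":[0,0,0],"angular":[0,0,0],"fingers":50},{"dp":[0,0,0],"angular":[0,0,0],"fingers":50},{"dp":[0,0,0],"angular":[0,0,0],"fingers":50}]'
python3 -c "
from h import *
plan([529.2,-275,47],205)"
```

```text
clock: 10.12
eef_pos: [528.5, -272.0, 93.0]
tcp_rot: [3.139, -0.002, -2.702]
contact_force: [0.6, 0.0, -0.9]
opening: 0.645
t 10.12 pos [ 528.5 -272.    93. ] rpy [ 1.7984e+02 -1.1000e-01 -1.5480e+02] F [ 0.6  0.  -0.9] T [ 0.    0.05 -0.  ] op 55.1 q [-0.48  0.47  1.81  0.    0.87 -2.49]
dp [ 0.5 -3.1 45. ] ang [ 0.003 -0.002  0.004] rows>= 1.1
clock: 10.53
eef_pos: [529.2, -273.6, 47.5]
tcp_rot: [3.141, -0.0, -2.702]
contact_force: [-0.1, 0.4, -1.0]
opening: 0.585
clock: 10.78
eef_pos: [529.9, -274.1, 49.1]
tcp_rot: [-3.141, 0.0, -2.702]
contact_force: [1.2, 0.3, 0.7]
opening: 0.585
t 10.78 pos [ 529.9 -274.1   49.1] rpy [-1.7997e+02  2.0000e-02 -1.5484e+02] F [1.2 0.3 0.7] T [-0.    0.02 -0.02] op 49.9 q [-0.48  0.53  1.82 -0.    0.78 -2.49]
dp [ 1.1 -0.5  2.1] ang [-0.     0.     0.003] rows>= 0.1
```

```bash

python3 -m creep '[{"dp":[1.1,-0.5,1.5],"angular":[0,0,0],"fingers":40},{"dp":[1.1,-0.5,1.5],"angular":[0,0,0],"fingers":28},{"dp":[1.1,-0.5,1.5],"angular":[0,0,0],"fingers":20},{"dp":[1.1,-0.5,1.5],"angular":[0,0,0],"fingers":12},{"dp":[1.1,-0.5,1.5],"angular":[0,0,0],"fingers":8}]' 20
python3 -m creep '[{"dp":[0,0,0],"angular":[0,0,0],"fingers":5},{"dp":[0,0,0],"angular":[0,0,0],"fingers":5},{"dp":[0,0,0],"angular":[0,0,0],"fingers":5}]' 50
python3 - <<'E'
from m import *
plan([529.2,-275,47],205)
s=optics.grab_frame('side');cv2.imwrite('pics/s8c.png',cv2.resize(s[190:300,200:310],(600,600),interpolation=3)[:600])
E
```

```text
clock: 11.2
eef_pos: [529.0, -274.9, 47.4]
tcp_rot: [-3.141, 0.0, -2.702]
contact_force: [-0.8, -1.2, -1.3]
opening: 0.159
clock: 11.45
eef_pos: [528.9, -274.9, 47.4]
tcp_rot: [-3.141, 0.0, -2.702]
contact_force: [0.3, -0.1, 2.7]
opening: 0.155
t 11.45 pos [ 528.9 -274.9   47.4] rpy [-1.7998e+02  1.0000e-02 -1.5483e+02] F [ 0.3 -0.1  2.7] T [-0.07  0.05 -0.01] op 13.3 q [-0.48  0.54  1.83 -0.    0.78 -2.49]
dp [-0.2 -0.2  0.4] ang [-0.     0.     0.003] rows>= 0.0
```

View pics/s8c.png

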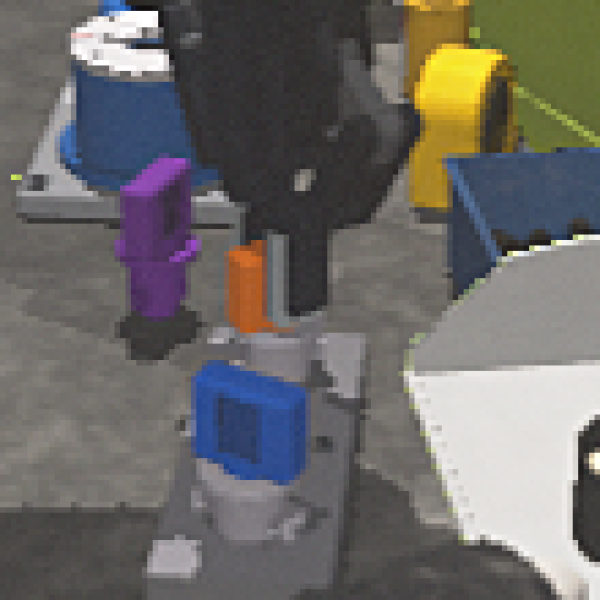

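Grip is at 13.3 mm on the orange bar with no side load. The blue plug is untouched. Lifting.

```bash

python3 -m creep '[{"dp":[0,0,-8],"angular":[0,0,0],"fingers":5},{"dp":[0,0,-20],"angular":[0,0,0],"fingers":5},{"dp":[0,0,-45],"angular":[0,0,0],"fingers":5},{"dp":[0,0,-75],"angular":[0,0,0],"fingers":5},{"dp":[0,0,-105],"angular":[0,0,0],"fingers":5}]'
python3 - <<'E'
from m import *
plan([501.3,-66.1,150],167.2)
E
```

```text
clock: 11.92
eef_pos: [528.1, -274.2, 153.8]
tcp_rot: [3.14, -0.001, -2.702]
contact_force: [0.4, -1.0, 0.1]
opening: 0.154
t 11.92 pos [ 528.1 -274.2  153.8] rpy [ 1.7992e+02 -5.0000e-02 -1.5484e+02] F [ 0.4 -1.   0.1] T [ 0.02 -0.03 -0.01] op 13.2 q [-0.48  0.39  1.77  0.    0.98 -2.49]
dp [-64.3 199.8   4. ] ang [ 0.001 -0.001  0.663] rows>= 5.3
```

```bash

python3 -m creep '[{"dp":[-6,20,0],"angular":[0,0,0.06],"fingers":5},{"dp":[-15,48,0],"angular":[0,0,0.16],"fingers":5},{"dp":[-24,76,0],"angular":[0,0,0.26],"fingers":5},{"dp":[-33,104,0],"angular":[0,0,0.36],"fingers":5},{"dp":[-42,132,0],"angular":[0,0,0.46],"fingers":5}]'
python3 -c "
from h import *
plan([501.3,-66.1,150],167.2)"
```

```text
clock: 12.33
eef_pos: [510.1, -136.1, 153.3]
tcp_rot: [3.141, 0.0, 3.115]
contact_force: [0.4, 0.4, -0.2]
opening: 0.152
t 12.33 pos [ 510.1 -136.1  153.3] rpy [1.7999e+02 2.0000e-02 1.7849e+02] F [ 0.4  0.4 -0.2] T [-0.03 -0.07  0.01] op 13.0 q [-0.26  0.3   1.91  0.    0.93 -1.81]
dp [10.6 69.8  3.3] ang [0.    0.    0.197] rows>= 1.7
```

```bash

python3 -m creep '[{"dp":[4,25,0],"angular":[0,0,0.07],"fingers":5},{"dp":[7,45,2],"angular":[0,0,0.14],"fingers":5},{"dp":[9,60,3],"angular":[0,0,0.19],"fingers":5},{"dp":[10,68,3],"angular":[0,0,0.197],"fingers":5},{"dp":[10,68,3],"angular":[0,0,0.197],"fingers":5}]'
python3 -m creep '[{"dp":[0,0,5],"angular":[0,0,0],"fingers":5},{"dp":[0,0,10],"angular":[0,0,0],"fingers":5},{"dp":[0,0,10],"angular":[0,0,0],"fingers":5}]'
python3 - <<'E'
from m import *
plan([501.3,-66.1,110],167.2)
s=optics.grab_frame('side');cv2.imwrite('pics/s9.png',s);cv2.imwrite('pics/s9c.png',cv2.resize(s[130:230,180:280],(600,600),interpolation=3)[:600])
t=optics.grab_frame('top');cv2.imwrite('pics/t9c.png',cv2.resize(t[160:250,190:310],(720,540),interpolation=3))
E
```

```text
clock: 12.75
eef_pos: [501.8, -68.0, 149.9]
tcp_rot: [3.141, -0.0, 2.926]
contact_force: [0.6, -0.6, -0.9]
opening: 0.152
clock: 13.0
eef_pos: [501.6, -70.0, 138.2]
tcp_rot: [-3.141, -0.001, 2.924]
contact_force: [0.4, -0.0, -0.1]
opening: 0.153
t 13.0 pos [501.6 -70.  138.2] rpy [-1.7999e+02 -8.0000e-02  1.6752e+02] F [ 0.4 -0.  -0.1] T [ 0.02  0.03 -0.04] op 13.1 q [-0.14  0.29  1.97 -0.    0.89 -1.49]
dp [ 1.1  3.8 28.2] ang [-0.    -0.001  0.006] rows>= 0.7
```

View pics/s9c.png

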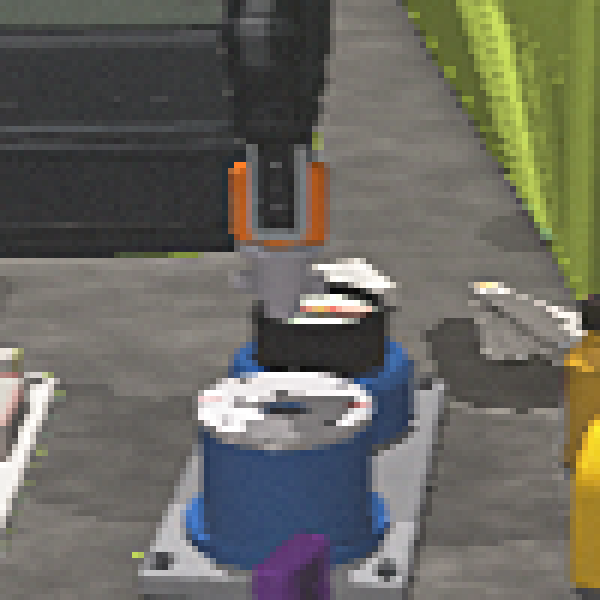

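View pics/t9c.png

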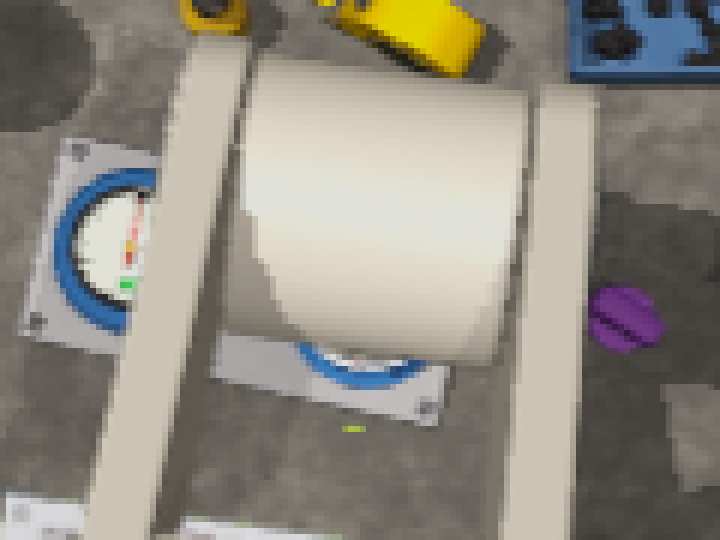

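The side view shows the plug upright and centred between the fingers, with wings at columns 230–328 and fingers at 247–312. The tower-top centre is at column 285. I'll compare with the projections.

```bash

python3 - <<'E'
from m import *
P=np.array(r.sense()['eef_pos']); print(proj('side',P+[0,0,11]),proj('side',P+[0,0,-20]),proj('side',[501.3,-66.1,66]),proj('side',[503.3,-66.1,66]))
s=cv2.imread('pics/s9.png'); x0,y0,x1,y1=205,155,240,175
c=sub(s,x0,y0,x1,y1);h=cv2.cvtColor(c,cv2.COLOR_BGR2HSV);m=(h[...,0]>=5)&(h[...,0]<=22)&(h[...,1]>130)
xs=np.where(m.any(0))[0]; print('orange cols',full([xs.min(),0],x0,y0)[0],full([xs.max(),0],x0,y0)[0])
for f in ('pics/side0.png','pics/s9.png'):
    s=cv2.imread(f); c=sub(s,205,186,250,212);h=cv2.cvtColor(c,cv2.COLOR_BGR2HSV)
    row=int((200-186)*8); b=((h[...,0]>100)&(h[...,0]<125)&(h[...,1]>120))
    for rr in range(160,200,10):
        xs=np.where(b[rr])[0]; print(f,rr,full([xs.min(),rr],205,186),full([xs.max(),rr],205,186)) if len(xs) else 0
E
```

```text
[[226.72312314 163.14208621]] [[226.98038388 175.96151617]] [[227.02899876 196.43706644]] [[227.87099197 196.39509906]]
orange cols 217.5625 233.8125
pics/side0.png 160 [214.0625 205.5625] [234.3125 205.5625]
pics/side0.png 170 [213.9375 206.8125] [227.5625 206.8125]
pics/side0.png 180 [213.9375 208.0625] [226.3125 208.0625]
pics/side0.png 190 [213.9375 209.3125] [222.3125 209.3125]
pics/s9.png 160 [213.9375 205.5625] [239.8125 205.5625]
pics/s9.png 170 [213.9375 206.8125] [239.9375 206.8125]
pics/s9.png 180 [213.9375 208.0625] [239.8125 208.0625]
pics/s9.png 190 [213.9375 209.3125] [239.9375 209.3125]
```

```bash

python3 -m creep '[{"dp":[0,3.8,10],"angular":[0,0,0],"fingers":5},{"dp":[0,3.8,20],"angular":[0,0,0],"fingers":5},{"dp":[0,3.8,28],"angular":[0,0,0],"fingers":5},{"dp":[0,3.8,28],"angular":[0,0,0],"fingers":5},{"dp":[0,3.8,28],"angular":[0,0,0],"fingers":5}]'
python3 -m creep '[{"dp":[0,0,0],"angular":[0,0,0],"fingers":5},{"dp":[0,0,0],"angular":[0,0,0],"fingers":5}]'
python3 - <<'E'
from m import *
plan([502.3,-66.1,108],167.2)
s=optics.grab_frame('side');cv2.imwrite('pics/s10.png',s);cv2.imwrite('pics/s10c.png',cv2.resize(s[155:215,195:255],(600,600),interpolation=3)[:600])
x0,y0,x1,y1=205,160,245,190
c=sub(s,x0,y0,x1,y1);h=cv2.cvtColor(c,cv2.COLOR_BGR2HSV);m=(h[...,0]>=5)&(h[...,0]<=22)&(h[...,1]>130)
xs=np.where(m.sum(0)>8)[0]; print('orange cols',full([xs.min(),0],x0,y0)[0],full([xs.max(),0],x0,y0)[0])
P=np.array(r.sense()['eef_pos']); print(proj('side',P+[0,0,11]))
E
```

```text
clock: 13.52
eef_pos: [502.2, -65.4, 110.2]
tcp_rot: [-3.141, -0.002, 2.924]
contact_force: [0.6, 0.1, -0.6]
opening: 0.151
clock: 13.68
eef_pos: [503.2, -65.6, 111.4]
tcp_rot: [3.142, 0.0, 2.924]
contact_force: [-1.5, 0.2, 0.1]
opening: 0.149
t 13.68 pos [503.2 -65.6 111.4] rpy [1.8000e+02 3.0000e-02 1.6753e+02] F [-1.5  0.2  0.1] T [ 0.01 -0.05  0.03] op 12.7 q [-0.13  0.33  1.99 -0.    0.83 -1.49]
dp [ 0.8 -0.7  3.4] ang [0.    0.    0.006] rows>= 0.1
orange cols 218.5625 234.9375
[[227.38405498 173.77632375]]
```

View pics/s10c.png

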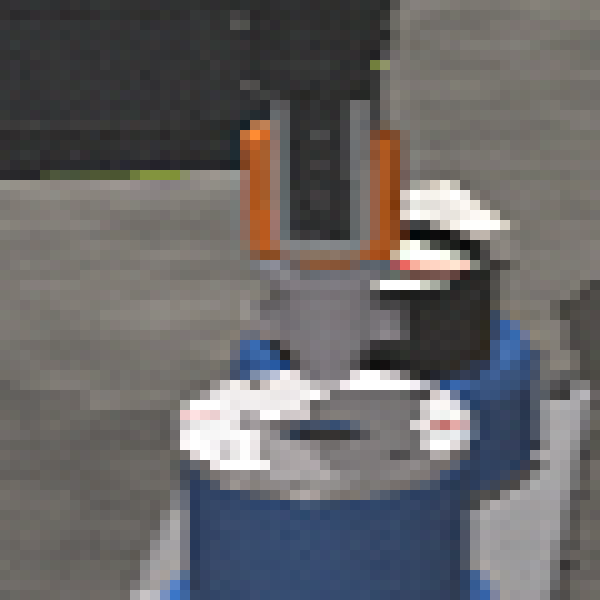

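The plug is aligned over the mouth: stem at about 330, tower centre at about 325 at 10 px per px. TCP x≈502.8 looks right. Descending in steps and watching force.

```bash

python3 -m creep '[{"dp":[0.5,-0.6,4],"angular":[0,0,0.006],"fingers":5},{"dp":[0.5,-0.6,8],"angular":[0,0,0.006],"fingers":5},{"dp":[0.5,-0.6,12],"angular":[0,0,0.006],"fingers":5},{"dp":[0.5,-0.6,16],"angular":[0,0,0.006],"fingers":5},{"dp":[0.5,-0.6,16],"angular":[0,0,0.006],"fingers":5}]'
python3 -c "
from h import *
plan([502.8,-66.1,90],167.2)"
```

```text
clock: 14.15
eef_pos: [501.7, -66.0, 94.2]
tcp_rot: [-3.141, -0.001, 2.918]
contact_force: [0.1, 0.2, 0.5]
opening: 0.15
t 14.15 pos [501.7 -66.   94.2] rpy [-1.7999e+02 -8.0000e-02  1.6718e+02] F [0.1 0.2 0.5] T [-0.02  0.01 -0.  ] op 12.8 q [-0.13  0.35  2.   -0.    0.79 -1.48]
dp [-1.1  0.1  4.2] ang [-0.    -0.001 -0.   ] rows>= 0.1
```

```bash

python3 -m creep '[{"dp":[-0.5,0,0],"angular":[0,0,0],"fingers":5},{"dp":[-0.5,0,2],"angular":[0,0,0],"fingers":5},{"dp":[-0.5,0,4],"angular":[0,0,0],"fingers":5},{"dp":[-0.5,0,6],"angular":[0,0,0],"fingers":5},{"dp":[-0.5,0,6],"angular":[0,0,0],"fingers":5}]'
python3 -c "
from h import *
plan([502.8,-66.1,85],167.2)"
```

```text
clock: 14.57
eef_pos: [502.6, -66.1, 88.8]
tcp_rot: [-3.142, -0.0, 2.918]
contact_force: [-0.1, 0.2, -1.0]
opening: 0.152
t 14.57 pos [502.6 -66.1  88.8] rpy [-1.8000e+02 -3.0000e-02  1.6718e+02] F [-0.1  0.2 -1. ] T [-0.   -0.03  0.01] op 13.0 q [-0.13  0.36  2.   -0.    0.78 -1.48]
dp [-0.2  0.1  3.8] ang [-0. -0. -0.] rows>= 0.1
```

No contact force with the lugs entering the ring. Continuing.

```bash

python3 -m creep '[{"dp":[0,0,2],"angular":[0,0,0],"fingers":5},{"dp":[0,0,4],"angular":[0,0,0],"fingers":5},{"dp":[0,0,6],"angular":[0,0,0],"fingers":5},{"dp":[0,0,7],"angular":[0,0,0],"fingers":5},{"dp":[0,0,7],"angular":[0,0,0],"fingers":5}]'
python3 - <<'E'
from m import *
plan([502.8,-66.1,74],167.2)
s=optics.grab_frame('side');cv2.imwrite('pics/s11c.png',cv2.resize(s[155:215,195:255],(600,600),interpolation=3)[:600])
E
```

```text
clock: 14.98
eef_pos: [502.7, -66.2, 81.9]
tcp_rot: [-3.141, -0.0, 2.918]
contact_force: [0.2, -0.9, -0.5]
opening: 0.154
t 14.98 pos [502.7 -66.2  81.9] rpy [-1.7999e+02 -2.0000e-02  1.6719e+02] F [ 0.2 -0.9 -0.5] T [-0.18  0.03  0.02] op 13.1 q [-0.13  0.38  2.   -0.    0.76 -1.48]
dp [-0.1  0.1  7.9] ang [-0. -0. -0.] rows>= 0.2
```

View pics/s11c.png

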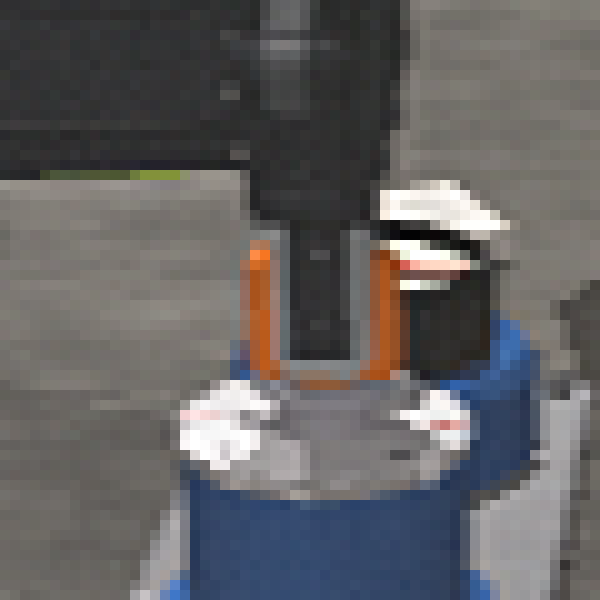

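The plug is going in, with the shoulder just above the ring. Pushing home in small steps.

```bash

python3 -m creep '[{"dp":[0,0,1],"angular":[0,0,0],"fingers":5},{"dp":[0,0,2],"angular":[0,0,0],"fingers":5},{"dp":[0,0,3],"angular":[0,0,0],"fingers":5},{"dp":[0,0,4],"angular":[0,0,0],"fingers":5},{"dp":[0,0,4],"angular":[0,0,0],"fingers":5}]' 60
python3 -c "
from h import *
plan([502.8,-66.1,74],167.2)"
python3 -m creep '[{"dp":[0,0,1],"angular":[0,0,0],"fingers":5},{"dp":[0,0,2],"angular":[0,0,0],"fingers":5},{"dp":[0,0,3],"angular":[0,0,0],"fingers":5},{"dp":[0,0,4],"angular":[0,0,0],"fingers":5},{"dp":[0,0,4],"angular":[0,0,0],"fingers":5}]'
python3 -c "
from h import *
plan([502.8,-66.1,74],167.2)"
```

```text
clock: 15.45
eef_pos: [503.0, -66.3, 78.3]
tcp_rot: [-3.141, 0.0, 2.918]
contact_force: [-1.1, -1.0, 3.8]
opening: 0.153
t 15.45 pos [503.  -66.3  78.3] rpy [-1.7999e+02  2.0000e-02  1.6718e+02] F [-1.1 -1.   3.8] T [-0.51  0.2   0.01] op 13.1 q [-0.13  0.38  2.01 -0.    0.75 -1.48]
dp [0.2 0.1 4.3] ang [-0.  0. -0.] rows>= 0.1
clock: 15.87
eef_pos: [503.0, -66.3, 74.2]
tcp_rot: [-3.141, 0.0, 2.918]
contact_force: [-1.4, -3.4, 6.8]
opening: 0.151
t 15.87 pos [503.  -66.3  74.2] rpy [-1.7999e+02  2.0000e-02  1.6718e+02] F [-1.4 -3.4  6.8] T [-0.62  0.35 -0.01] op 12.9 q [-0.13  0.39  2.01 -0.    0.74 -1.48]
dp [0.2 0.1 0.2] ang [-0.  0. -0.] rows>= 0.0
```

Force rises from 3.8 to 6.8 N over the sprung travel, as specified. There is a small side force toward -y, so I'll relax that by about 0.8 mm while starting the twist.

```bash

python3 -m creep '[{"dp":[0.2,-0.4,0.2],"angular":[0,0,0],"fingers":5},{"dp":[0.3,-0.8,0.3],"angular":[0,0,0.05],"fingers":5},{"dp":[0.3,-0.8,0.3],"angular":[0,0,0.1],"fingers":5},{"dp":[0.3,-0.8,0.3],"angular":[0,0,0.16],"fingers":5},{"dp":[0.3,-0.8,0.3],"angular":[0,0,0.22],"fingers":5}]'
python3 -c "
from h import *
plan([502.8,-66.1,74],77.2)"
```

```text
clock: 16.28
eef_pos: [503.1, -66.8, 74.3]
tcp_rot: [3.141, 0.001, 2.695]
contact_force: [0.0, -2.4, 6.1]
opening: 0.152
t 16.28 pos [503.1 -66.8  74.3] rpy [1.7996e+02 7.0000e-02 1.5440e+02] F [ 0.  -2.4  6.1] T [-0.29  0.06  0.07] op 13.0 q [-0.14  0.39  2.01  0.    0.74 -1.26]
dp [0.5 0.5 0.3] ang [1.000e-03 1.000e-03 1.347e+00] rows>= 10.8
```

```bash

python3 -m creep '[{"dp":[0,0,0.2],"angular":[0,0,0.08],"fingers":5},{"dp":[0,0,0.2],"angular":[0,0,0.16],"fingers":5},{"dp":[0,0,0.2],"angular":[0,0,0.24],"fingers":5},{"dp":[0,0,0.2],"angular":[0,0,0.32],"fingers":5},{"dp":[0,0,0.2],"angular":[0,0,0.4],"fingers":5}]'
python3 -c "
from h import *
plan([502.8,-66.1,74],77.2)"
python3 -m creep '[{"dp":[0,0,0],"angular":[0,0,0.08],"fingers":5},{"dp":[0,0,0],"angular":[0,0,0.16],"fingers":5},{"dp":[0,0,0],"angular":[0,0,0.24],"fingers":5},{"dp":[0,0,0],"angular":[0,0,0.32],"fingers":5},{"dp":[0,0,0],"angular":[0,0,0.4],"fingers":5}]'
python3 -c "
from h import *
plan([502.8,-66.5,74],77.2)"
```

```text
clock: 16.7
eef_pos: [503.1, -67.3, 74.1]
tcp_rot: [3.141, 0.002, 2.294]
contact_force: [-0.6, -5.3, 6.7]
opening: 0.154
t 16.7 pos [503.1 -67.3  74.1] rpy [1.7996e+02 1.0000e-01 1.3145e+02] F [-0.6 -5.3  6.7] T [-1.05  0.14  0.05] op 13.2 q [-0.14  0.39  2.01 -0.    0.74 -0.86]
dp [1.1 0.5 0.1] ang [0.001 0.001 0.947] rows>= 7.6
clock: 17.12
eef_pos: [502.3, -67.4, 73.9]
tcp_rot: [-3.141, 0.001, 1.894]
contact_force: [-3.9, -6.0, 8.3]
opening: 0.148
t 17.12 pos [502.3 -67.4  73.9] rpy [-1.7998e+02  5.0000e-02  1.0855e+02] F [-3.9 -6.   8.3] T [-1.17  0.62  0.09] op 12.6 q [-0.14  0.39  2.01 -0.    0.74 -0.46]
dp [ 0.7  0.7 -0.1] ang [-0.     0.001  0.547] rows>= 4.4
```

A side load toward (-x,-y) is building, about 7 N. I'll ease the tool that way while twisting on.

```bash

python3 -m creep '[{"dp":[-0.4,-0.6,0],"angular":[0,0,0.08],"fingers":5},{"dp":[-0.7,-1.1,0],"angular":[0,0,0.16],"fingers":5},{"dp":[-0.7,-1.1,0],"angular":[0,0,0.24],"fingers":5},{"dp":[-0.7,-1.1,0],"angular":[0,0,0.32],"fingers":5},{"dp":[-0.7,-1.1,0],"angular":[0,0,0.4],"fingers":5}]'
python3 -c "
from h import *
plan([502.8,-66.5,74],77.2)"
```

```text
clock: 17.53
eef_pos: [501.3, -67.9, 73.9]
tcp_rot: [-3.141, 0.0, 1.494]
contact_force: [-3.6, -2.3, 9.1]
opening: 0.15
t 17.53 pos [501.3 -67.9  73.9] rpy [-179.97    0.     85.61] F [-3.6 -2.3  9.1] T [-0.41  0.61  0.09] op 12.8 q [-0.14  0.39  2.01 -0.    0.74 -0.06]
dp [ 1.5  1.4 -0.1] ang [-0.     0.     0.147] rows>= 1.2
```

```bash

python3 -m creep '[{"dp":[-0.3,-0.6,0],"angular":[0,0,0.04],"fingers":5},{"dp":[-0.3,-0.6,0],"angular":[0,0,0.08],"fingers":5},{"dp":[-0.3,-0.6,0],"angular":[0,0,0.1],"fingers":5},{"dp":[-0.3,-0.6,0],"angular":[0,0,0.12],"fingers":5},{"dp":[-0.3,-0.6,0],"angular":[0,0,0.12],"fingers":5}]'
python3 - <<'E'
from m import *
plan([502.8,-66.5,74],77.2)
t=optics.grab_frame('top');cv2.imwrite('pics/t12.png',t);crop(t,190,180,270,230,10,"pics/t12c.png")
s=optics.grab_frame('side');cv2.imwrite('pics/s12c.png',cv2.resize(s[155:215,195:255],(600,600),interpolation=3)[:600])
E
```

```text
clock: 17.95
eef_pos: [501.1, -67.9, 73.9]
tcp_rot: [3.141, -0.0, 1.377]
contact_force: [-0.8, -0.9, 6.4]
opening: 0.149
t 17.95 pos [501.1 -67.9  73.9] rpy [ 1.7998e+02 -2.0000e-02  7.8870e+01] F [-0.8 -0.9  6.4] T [-0.09  0.28  0.12] op 12.8 q [-0.14  0.39  2.01  0.    0.74  0.06]
dp [ 1.7  1.4 -0.1] ang [ 0.    -0.     0.029] rows>= 0.2
```

View pics/t12c.png

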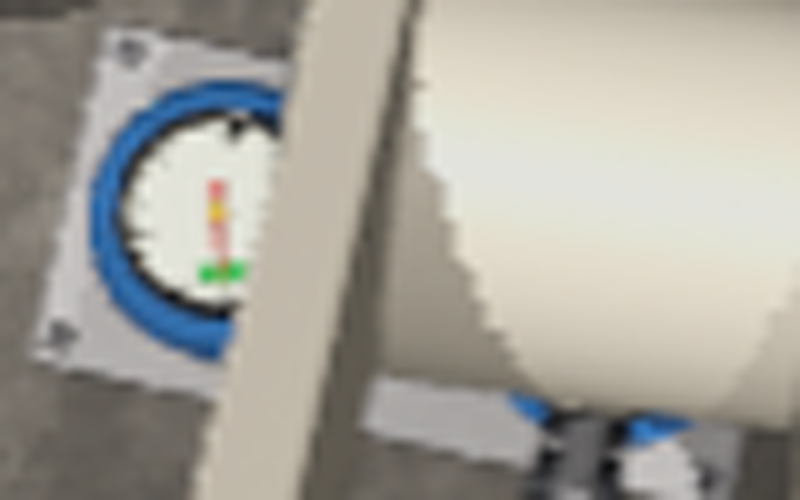

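View pics/s12c.png

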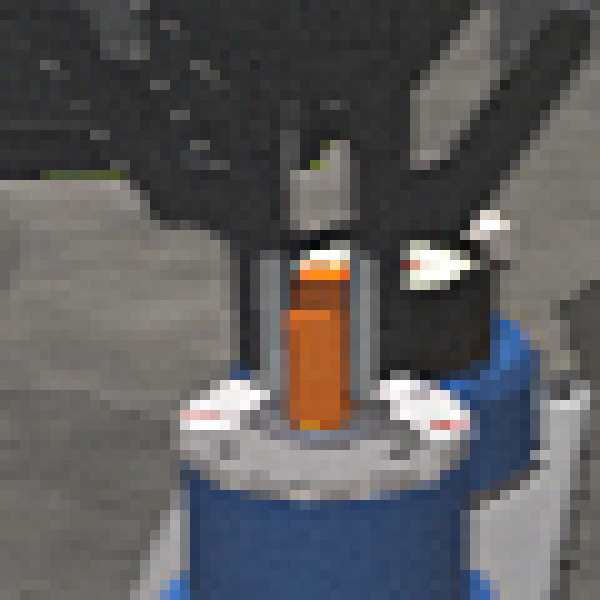

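The pointer tip at (224,272) is over the green band at (222,273), and the triangle is still at (237,125). The shoulder is down on the ring. I'll twist a touch more to rest firmly on the stop.

```bash

python3 -m creep '[{"dp":[0,0,0.2],"angular":[0,0,0.02],"fingers":5},{"dp":[0,0,0.3],"angular":[0,0,0.04],"fingers":5},{"dp":[0,0,0.3],"angular":[0,0,0.05],"fingers":5},{"dp":[0,0,0.3],"angular":[0,0,0.05],"fingers":5},{"dp":[0,0,0.3],"angular":[0,0,0.05],"fingers":5}]'
python3 -c "
from h import *
plan([502.8,-66.5,74],77.2)"
python3 -m creep '[{"dp":[0,0,0],"angular":[0,0,0],"fingers":5},{"dp":[0,0,0],"angular":[0,0,0],"fingers":5},{"dp":[0,0,0],"angular":[0,0,0],"fingers":5},{"dp":[0,0,0],"angular":[0,0,0],"fingers":5},{"dp":[0,0,0],"angular":[0,0,0],"fingers":5}]'
python3 - <<'E'
from m import *
plan([502.8,-66.5,74],77.2)
t=optics.grab_frame('top');cv2.imwrite('pics/t13.png',t);crop(t,195,185,227,217,18,"pics/t13c.png")
E
```

```text
clock: 18.47
eef_pos: [501.1, -68.0, 73.9]
tcp_rot: [3.141, -0.0, 1.328]
contact_force: [-3.4, -0.8, 10.4]
opening: 0.149
t 18.47 pos [501.1 -68.   73.9] rpy [ 1.7998e+02 -2.0000e-02  7.6080e+01] F [-3.4 -0.8 10.4] T [-0.1   0.48  0.14] op 12.7 q [-0.14  0.39  2.01  0.    0.74  0.1 ]
dp [ 1.8  1.3 -0.1] ang [ 0.   -0.   -0.02] rows>= 0.2
clock: 18.88
eef_pos: [501.1, -68.0, 73.9]
tcp_rot: [3.141, -0.0, 1.328]
contact_force: [-3.0, -0.2, 10.2]
opening: 0.156
t 18.88 pos [501.1 -68.   73.9] rpy [ 1.7998e+02 -2.0000e-02  7.6080e+01] F [-3.  -0.2 10.2] T [-0.04  0.5   0.16] op 13.4 q [-0.14  0.39  2.01  0.    0.74  0.1 ]
dp [ 1.8  1.3 -0.1] ang [ 0.    -0.    -0.019] rows>= 0.2
```

View pics/t13c.png

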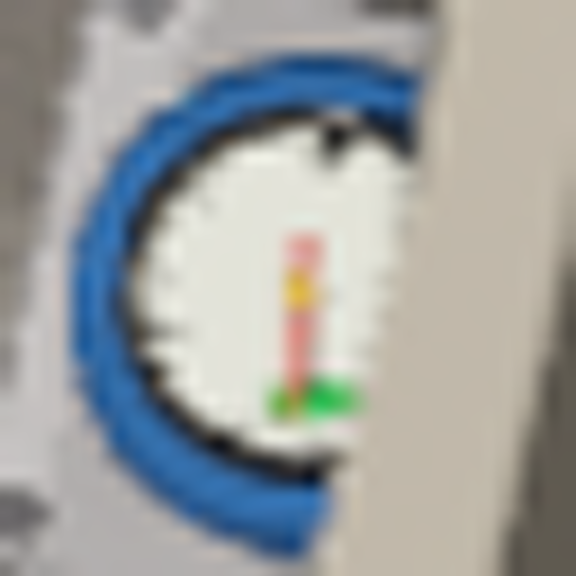

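The pointer now stands at crop (292,405) against a band middle of about (315,402), which is roughly 3.5 mm off with 9 mm allowed. Wrist torque is 0.16 N m, so it is on the stop. TCP z is 73.9 with about 10 N down, which is fully home. I'll check the bystanders, then hand in.

```bash

python3 - <<'E'
from m import *
a=cv2.imread('pics/top0.png');b=cv2.imread('pics/t13.png')
for nm,(x0,y0,x1,y1),(l,u) in [('blue plug',(344,196,368,218),(100,125)),('tape',(240,150,275,176),(18,35)),('bottle',(216,152,236,172),(10,35))]:
    o=[]
    for i in (a,b):
        h=cv2.cvtColor(i[y0:y1,x0:x1],cv2.COLOR_BGR2HSV);m=(h[...,0]>=l)&(h[...,0]<=u)&(h[...,1]>130);yy,xx=np.nonzero(m);o.append((len(xx),xx.mean().round(2)+x0,yy.mean().round(2)+y0))
    print(nm,o)
i=[cv2.cvtColor(k[180:205,138:165],cv2.COLOR_BGR2GRAY) for k in (a,b)]; print('block',[np.argwhere(k>170).mean(0).round(2) for k in i])
r.sign_off(); print(r.sense()['clock'])
E
```

```text
blue plug [(73, np.float64(354.55), np.float64(206.6)), (73, np.float64(354.55), np.float64(206.6))]
tape [(391, np.float64(257.41), np.float64(159.91)), (393, np.float64(257.36), np.float64(159.95))]
bottle [(123, np.float64(225.73), np.float64(158.84)), (122, np.float64(225.71), np.float64(158.86))]
block [array([11.87, 12.55]), array([11.86, 12.52])]
the job is handed in; nothing more can be done
the job is handed in; nothing more can be done
```

The job is handed in, at about 19 s of the 67 s allowed; the system gives no verdict. I turned the bezel 25° and then 3° more, put the orange plug in the socket, pressed it home and twisted it clockwise to the stop. I handed in still gripping it.

Last checks before handing in:
- **Dial zero:** the triangle stood in line with the resting needle when checked after the second turn. Different ways of reading the coarse picture disagreed by about 3°, with 6.5° allowed. The triangle was still in place after the twist.
- **Plug:** it was pressed home with about 10 N down and turned about 91°. Wrist torque was 0.16 N m, more than the spring's 0.12, so it is on the stop. The fingers held at about 13 mm, with side force about 3 N.
- **Pointer:** it is inside the green band, an estimated 3.5 mm past the middle, with 9 mm allowed. The arm's shadow edge was close to the band, so this is approximate.
- **Other things:** the blue plug, tape measure, bottle and block had not moved (under 0.1 pixel in the top view).

One disagreement: the side view's reading of the plug's position along x differed from the arm's by about 2 mm. I used an in-between value, and the lugs went in without contact force.

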